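# Microscope pictures of sawn rock blocks

## Task

Photograph the two or three sawn rock blocks with the digital microscope: click its light selector to the white dot and let go, then hold each block's sawn end (beside the paint dab) to the lens, square, in focus and still for a second, in log order - dark basalt, red sandstone, pale limestone, leaving out any that is missing; then click the selector to the blue dot and do the same, in the same order, with each block's rough crust end. Finish with every block standing upright in the blue tray, and the selector clicked back to the black dot after the last picture. Do not bump the microscope or shift the other things on the bench.

Things in the scene. Friction and masses are not known exactly. Their poses are not given: they have to be found in the camera images.
- dial (a joint): light selector angle, rad, growing clockwise seen from above. Four detented positions 40 deg apart: 0 = black dot (off), 0.698 = white dot (ring light), 1.396 = blue dot (raking light), 2.094 = red dot (through-the-lens light, not used here). Sprung notches (0.06 N m) pull it into the nearest position when let go; stops 0.25 rad past the first and last
- dial_grip (a point): on the selector's axis, at the top of its black bar grip, 95 mm above the bench. The bar is 46 mm long (along this point's x), 12 mm wide (y) and 26 mm high, and stands on a round skirt 50 mm across whose top is 25 mm below this point; grip the bar across its 12 mm width. x points to the pointer end (white line); z up is the turning axis
- lightbox: grey light unit, 125 (x) x 140 (y) x 55 mm, fixed to the bench, carrying the selector in the middle of its top; origin under its centre. Coloured dots lie 42 mm from the selector axis at +60 (black), +20 (white), -20 (blue) and -60 deg (red) about z from this body's x, which points away from the robot
- focus (a point): the focus point of the digital microscope, in empty air on the lens axis, 40 mm out from the lens rim and 125 mm above the bench, straight above the white cross on the black disc of the stand's foot; x points out of the lens (away from the microscope), level; z up
- head: microscope head: level white barrel 33 to 43 mm thick, about 110 mm long, axis 125 mm above the bench; lens rim 40 mm behind the focus point. Fixed; origin on the bench under the axis, 30 mm behind the focus point; x out of the lens, z up
- scope: microscope stand, fixed; same origin and axes as body head. Foot 210 (x) x 120 (y) x 12 mm, reaching from x = -135 to +75 mm; steel column 16 mm thick, 192 mm high, at x = -85, y = -43 mm
- tray_in (a point): centre of the inner floor of the blue specimen tray (outside 150 x 280 mm, walls 4 mm thick and 15 mm high, floor 4 mm thick), fixed; x across its 150 mm, y along its 280 mm, z up
- basalt: dark grey basalt block, 54 (x) x 42 (y) x 34 (z) mm, about 200 g, standing upright on the bench; origin under its centre. +x end: smooth sawn face, with a white paint dab on the top beside it; -x end: rough brown weathering crust. Grip it across its 42 mm width (y) so that both ends stay in sight. May be absent
- basalt_sawn (a point): middle of the block's sawn end face (27 mm along +x, 17 mm above its underside); axes as the block
- basalt_crust (a point): middle of the block's crust end face (27 mm along -x, 17 mm above its underside); axes as the block
- sandstone: brick-red sandstone block, 54 (x) x 42 (y) x 34 (z) mm, about 200 g, standing upright on the bench; origin under its centre. +x end: smooth sawn face, with a white paint dab on the top beside it; -x end: rough brown weathering crust. Grip it across its 42 mm width (y) so that both ends stay in sight. May be absent
- sandstone_sawn (a point): middle of the block's sawn end face (27 mm along +x, 17 mm above its underside); axes as the block
- sandstone_crust (a point): middle of the block's crust end face (27 mm along -x, 17 mm above its underside); axes as the block
- limestone: pale cream limestone block, 54 (x) x 42 (y) x 34 (z) mm, about 200 g, standing upright on the bench; origin under its centre. +x end: smooth sawn face, with a white paint dab on the top beside it; -x end: rough brown weathering crust. Grip it across its 42 mm width (y) so that both ends stay in sight. May be absent
- limestone_sawn (a point): middle of the block's sawn end face (27 mm along +x, 17 mm above its underside); axes as the block
- limestone_crust (a point): middle of the block's crust end face (27 mm along -x, 17 mm above its underside); axes as the block
- jar: small lidded specimen jar, 44 mm across, 75 mm high, white cap; bystander; origin under its centre
- vial: vial, 28 mm across, 60 mm high, black cap; bystander; origin under its centre
- loupe: small steel hand lens, 28 mm round, 16 mm high, with a flat tail; about 65 mm long; bystander; origin under the lens
- brush: red-handled dusting brush, 170 mm long, lying; bystander; origin under its middle
- hammer: blue-handled geologist's hammer, 270 mm long, lying; bystander; origin under its middle
- scale: black and white photo scale bar, 100 x 18 x 6 mm, lying flat; bystander; origin under its centre
- dish: shallow glass dish, 84 mm across, 16 mm high; bystander; origin under its centre
Mind the look-alikes: they are no part of the job. What is shaped like the scope but turquoise or yellow is not meant.

How it is judged:
By the outcome, as a careful person would: the job done as asked, in the order asked, and still so for the second after the job is handed in, with the robot touching nothing.
Of basalt, sandstone, limestone only 2 to 3 are there at a start; the rules pass over those that are not, and their reading is None.
At some moment in a run one of basalt, sandstone, limestone may be knocked a few centimetres aside while the robot is not near it.
It also fails if it takes over 210 s, if anything falls off the work surface, if the arm or the gripper's body presses on something with over 40 N, if the wrist force passes 120 N, or if a joint passes its speed limit or range.

## Robot

A 6-joint arm with a two-finger parallel gripper is mounted at the origin on the work surface. World frame = base frame: x ahead of the robot, y to its left, z up, the work surface at z = 0. Lengths are in m, angles in rad, forces in N, time in s.
With the tool pointing down it reaches from about 0.325 to 0.925 m from the base axis. Payload 3.1 kg.
Tool frame: the origin (TCP) lies midway between the tips of the shut fingers; the grasp point (between the pads) lies 19 mm behind it; z points along the fingers, y is the direction in which the jaws open and shut (so a half turn about z gives the same grasp; the last joint's range is limited). The gripper opens to 85 mm and grips with 20 to 120 N. Pads are 22 mm wide; open, the fingers measure 114 mm over their backs; the gripper's body (76 mm by 85 mm) begins 54 mm behind the grasp point. The pads swing forward as they close: fully open they stand 13 mm farther back than shut.
Start: joints at [-1.22, 0.217, 1.613, -0, 1.311, -0.112], TCP at [0.279, -0.559, 0.231] pointing down, gripper open.
Joint ranges: [-2.75, 2.75], [-0.78, 2.1], [0.31, 2.55], [-1.13, 4.27], [0.13, 2.63], [-2.58, 2.58]. Speed limits (rad/s): [2.79, 2.79, 3.14, 3.14, 3.14, 3.14].

## Interface

Orientations are given as a unit quaternion [x, y, z, w].
In Python, from rig import r gives the robot as it stands.
- The arm moves only by the shell command python3 -m creep 'ROWS' [OPENING]. ROWS is JSON, a list of rows, each a list of 4 numbers: the shift along the tool's x, y, z in m, then the turn about the tool's z in rad. A call has 1 to 10 rows; each row shifts and turns the commanded pose from where the row before left it, along the tool's axes as they then stand; what a row does not reach is not made up. A row lasts 1/12 s, in which the tool goes at most 41.7 mm and 7.16 degrees, less where a joint would pass 70% of its speed; a pose out of reach is approached as far as the arm can. A call with a gripper value outside its range is refused whole. OPENING is the closure in counts, from 0 (fully open) to 255 (shut), set as the call begins (- or left out, the last holds). The fingers move at their own pace and stop on an object; the grip force is fixed at half the most. Time passes only in rows, so rows that do not move let the fingers close. It gives the time, the measured TCP pose, the force and the opening at its end, in the units of the state.
- r.read_state(): the state, without advancing time (a new reading comes with each control period).
- r.get_image(name): name is "scene" or "top"; returns the picture (480x640x3 uint8, red, green, blue); there is no depth.
- r.calibration(name): a dict with "fx", "fy", "cx", "cy" (pixels), "distortion" ([k1, k2, p1, p2, k3] as OpenCV has them; the pictures are not rectified), "pose" (4x4, takes a point from camera to world coordinates). Camera axes: x right, y down, z forward; pixel columns grow to the right and rows downward; lengths in m; the calibration is good to about 2 mm. A picture is of the moment at which its call begins. calibration takes no time and is no camera call.
- r.sign_off(): hands the job in, once; it reports no verdict.
The state is a dict: "clock": time; "q": joint angles; "dq": joint speeds; "joint_efforts": joint torques, N m; "tool_pos": TCP position; "orientation": TCP orientation; "wrist_force": force on the tool from outside, world axes, zero at the start; "moment": the same for the moment, N m; "grip_width": finger opening in m.
Only numpy, scipy, OpenCV 4.12 (cv2) and the standard library are available. Lean on these libraries where they do the work, as an engineer would, in place of code of your own. Each camera call takes 0.05 s, during which the arm holds its last target.

## Working session

There is one attempt and no reset: what is moved stays moved. The work goes in short steps, Python scripts to look and compute and a shell command to move; the robot and the scene stay as the last step left them, time stands still between calls to the robot, and variables do not carry over. Pictures are saved under pics/ and viewed, and the job is handed in when it is done.

```bash
ls; mkdir -p pics; python3 - <<'E'
from rig import r
import cv2
s=r.read_state();print(s)
for n in("scene","top"):
    c=r.calibration(n);print(n,c)
    cv2.imwrite(f"pics/{n}0.png",r.get_image(n)[:,:,::-1])
E
```

```text
pics
{'clock': 0.0, 'q': array([-1.22020981e+00,  2.17734597e-01,  1.61496333e+00, -2.67961179e-07,
        1.31130313e+00, -1.12163962e-01]), 'dq': array([-0.00058354, -0.00027846, -0.0002406 ,  0.00113576, -0.00185877,
       -0.00057804]), 'joint_efforts': array([ 7.58215610e-04, -3.96846557e+01, -3.03851902e+01, -1.40542484e-04,
        9.58274177e-03,  1.93991937e-06]), 'tool_pos': array([ 0.27875962, -0.5584623 ,  0.22996517]), 'orientation': array([ 9.73351237e-01,  2.29316200e-01, -1.43342837e-04, -1.19563689e-03]), 'wrist_force': array([ 0.21812326,  0.05130228, -0.309678  ]), 'moment': array([-0.03790031,  0.04579428, -0.00218617]), 'grip_width': 0.08503347507258639}
scene {'fx': 488.1997743189701, 'fy': 488.1997743189701, 'cx': 323.47354596005044, 'cy': 229.50349620640642, 'distortion': array([-0.07012762,  0.        ,  0.        ,  0.        ,  0.        ]), 'pose': array([[ 0.16359505,  0.74824686, -0.64293335,  1.20243266],
       [ 0.98646411, -0.13146556,  0.09800698, -0.09601946],
       [-0.01119017, -0.65026413, -0.75962579,  0.97327509],
       [ 0.        ,  0.        ,  0.        ,  1.        ]])}
top {'fx': 454.46967138783356, 'fy': 454.46967138783356, 'cx': 317.6345273682763, 'cy': 234.48155457840514, 'distortion': array([0.03742799, 0.        , 0.        , 0.        , 0.        ]), 'pose': array([[ 0.01875535, -0.9872336 ,  0.15817097,  0.30600167],
       [-0.99921589, -0.02402511, -0.03147071,  0.04114901],
       [ 0.03486901, -0.1574567 , -0.9869101 ,  1.11095537],
       [ 0.        ,  0.        ,  0.        ,  1.        ]])}
```

View pics/scene0.png

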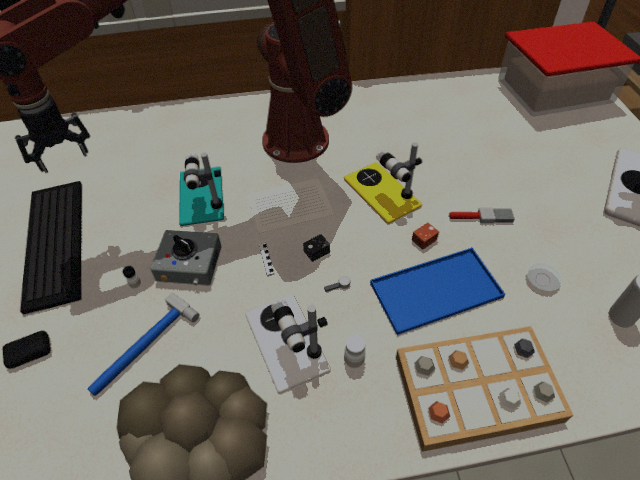

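View pics/top0.png

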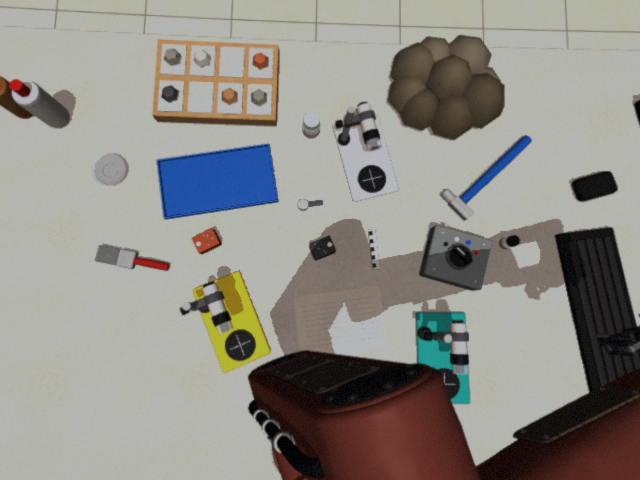

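The scene view shows the white-footed microscope at (290,335), its cross at (280,318). The turquoise (200,190) and yellow (385,185) scopes are look-alikes. Basalt is at (316,247) and sandstone at (425,236). I see no limestone on the bench, and the small stones in the wooden case at (480,385) are look-alikes. I'll confirm with crops.

```bash
cat > h.py <<'E'
import numpy as np, cv2
from rig import r
def ray(n,uv):
    c=r.calibration(n);K=np.array([[c['fx'],0,c['cx']],[0,c['fy'],c['cy']],[0,0,1]])
    p=cv2.undistortPoints(np.array(uv,float).reshape(-1,1,2),K,c['distortion']).reshape(-1,2)
    d=np.c_[p,np.ones(len(p))]@c['pose'][:3,:3].T
    return c['pose'][:3,3],d
def onplane(n,uv,z):
    o,d=ray(n,uv);t=(z-o[2])/d[:,2];return o+d*t[:,None]
def proj(n,P):
    c=r.calibration(n);K=np.array([[c['fx'],0,c['cx']],[0,c['fy'],c['cy']],[0,0,1]])
    T=np.linalg.inv(c['pose']);
    return cv2.projectPoints(np.array(P,float).reshape(-1,3),cv2.Rodrigues(T[:3,:3])[0],T[:3,3],K,c['distortion'])[0].reshape(-1,2)
def crop(img,x,y,w,h,s,name):
    cv2.imwrite(name,cv2.resize(img[y:y+h,x:x+w,::-1] ,None,fx=s,fy=s,interpolation=cv2.INTER_CUBIC))
E
python3 - <<'E'
import cv2,numpy as np
t=cv2.imread('pics/top0.png');s=cv2.imread('pics/scene0.png')
def c(i,x,y,w,h): return cv2.resize(i[y:y+h,x:x+w],(400,300),interpolation=cv2.INTER_CUBIC)
cv2.imwrite('pics/c1.png',np.vstack([np.hstack([c(t,182,223,48,36),c(t,298,229,48,36)]),np.hstack([c(s,401,218,48,36),c(s,293,229,48,36)])]))
cv2.imwrite('pics/c2.png',np.vstack([np.hstack([c(t,400,210,104,78),c(t,310,95,140,105)]),np.hstack([c(s,140,215,104,78),c(s,230,285,140,105)])]))
E
```

```text
(no output)
```

View pics/c1.png

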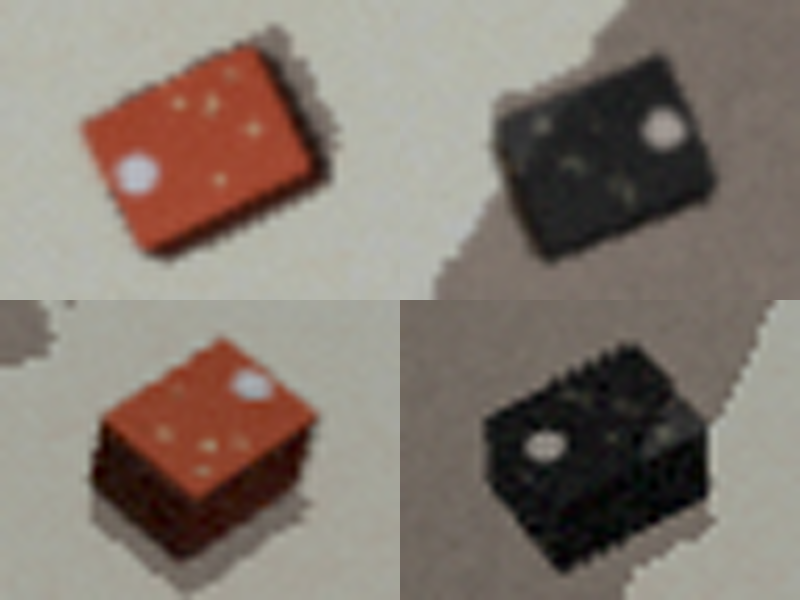

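View pics/c2.png

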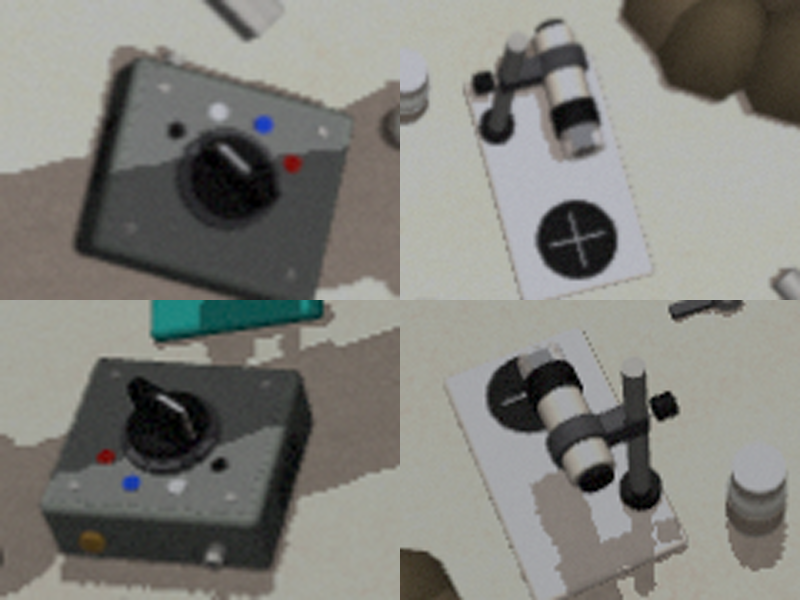

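Crops confirm it: sandstone and basalt each have a paint dab, the white-footed scope is the real one, and the dial pointer is towards the black dot. Measuring poses.

```bash
cat > m.py <<'E'
from h import *
t=cv2.imread('pics/top0.png');s=cv2.imread('pics/scene0.png')
def blob(img,box,f):
    x,y,w,h=box;sub=img[y:y+h,x:x+w].astype(int);m=f(sub[...,2],sub[...,1],sub[...,0]).astype(np.uint8)
    n,l,st,ce=cv2.connectedComponentsWithStats(m);k=1+np.argmax(st[1:,4]);return ce[k]+[x,y],st[k,4],(l==k).astype(np.uint8)
def show(a,*b): print(a,*[np.round(x,4) for x in b])
# lightbox dots
isred=lambda R,G,B:(R>110)&(G<70)&(B<70)
isblue=lambda R,G,B:(B>130)&(R<100)
for n,im,box in(("top",t,(436,230,50,30)),("scene",s,(155,250,50,25))):
    for nm,f in(("red",isred),("blue",isblue)):
        try:
            c,a,_=blob(im,box,f);show(n+nm,c,a,onplane(n,[c],.055)[0])
        except Exception as e: print(n,nm,e)
# block tops
def quad(m,off):
    c=max(cv2.findContours(m,0,1)[0],key=cv2.contourArea);r_=cv2.minAreaRect(c);return cv2.boxPoints(r_)+off
for nm,f,bt,bs in(("sand",lambda R,G,B:(R>120)&(G<110),(182,223,48,36),(401,218,48,36)),):
  for n,im,b in(("top",t,bt),("scene",s,bs)):
    c,a,m=blob(im,b,f);cnt=max(cv2.findContours(m,0,1)[0],key=cv2.contourArea)
    P=onplane(n,(cnt.reshape(-1,2)+[b[0],b[1]]),.034)[:,:2]
    rr=cv2.minAreaRect((P*1000).astype(np.float32));print(n,nm,rr)
    d,a,_=blob(im,b,lambda R,G,B:(R>150)&(G>140)&(B>140)) if 0 else (None,0,0)
# basalt
for n,im,b,(dx,dy) in(("top",t,(298,229,48,36),(0,0)),("scene",s,(293,229,48,36),(0,0))):
    c,a,m=blob(im,b,lambda R,G,B:(R+G+B)<170);cnt=max(cv2.findContours(m,0,1)[0],key=cv2.contourArea)
    P=onplane(n,(cnt.reshape(-1,2)+[b[0],b[1]]),.034)[:,:2]
    print(n,'bas',cv2.minAreaRect((P*1000).astype(np.float32)))
# disc
c,a,m=blob(t,(350,160,45,35),lambda R,G,B:(R+G+B)<200);cnt=max(cv2.findContours(m,0,1)[0],key=cv2.contourArea)
h=cv2.convexHull(cnt).reshape(-1,2)+[350,160];e=cv2.fitEllipse(h.astype(np.float32));show('disc',e[0],e[1],onplane('top',[e[0]],.012)[0])
# tray
for n,im in(("top",t),("scene",s)):
    c,a,m=blob(im,(150,140,140,80) if n=="top" else(360,240,150,100),lambda R,G,B:(B>100)&(R<80));off=(150,140) if n=="top" else(360,240)
    cnt=max(cv2.findContours(m,0,1)[0],key=cv2.contourArea).reshape(-1,2)+off
    print(n,'tray',cv2.minAreaRect((onplane(n,cnt,.015)[:,:2]*1000).astype(np.float32)))
E
python3 m.py
python3 - <<'E'
import cv2,numpy as np
t=cv2.imread('pics/top0.png');s=cv2.imread('pics/scene0.png')
cv2.imwrite('pics/c3.png',cv2.resize(t[95:210,325:405],None,fx=5,fy=5,interpolation=cv2.INTER_CUBIC))
cv2.imwrite('pics/c4.png',cv2.resize(s[285:395,235:345],None,fx=5,fy=5,interpolation=cv2.INTER_CUBIC))
E
```

```text
topred [475.6364 251.9091] 11 [ 0.4427 -0.366   0.055 ]
topblue [468.2917 242.    ] 24 [ 0.4659 -0.3494  0.055 ]
scenered [167.75 255.75] 4 [ 0.4423 -0.3585  0.055 ]
sceneblue [173.7143 261.8571] 14 [ 0.4634 -0.3435  0.055 ]
top sand ((458.7127990722656, 274.0346374511719), (41.170692443847656, 52.882965087890625), 28.782638549804688)
scene sand ((458.01007080078125, 278.49908447265625), (39.96989059448242, 51.93931579589844), 28.562284469604492)
top bas ((446.57647705078125, -3.9830093383789062), (42.613929748535156, 55.833248138427734), 24.72955894470215)
scene bas ((459.96002197265625, -2.053234100341797), (61.67863082885742, 64.44480895996094), 23.961469650268555)
disc [371.5183 178.3904] [26.1605 27.332 ] [ 0.6278 -0.1264  0.012 ]
top tray ((610.6171264648438, 256.1601257324219), (151.47979736328125, 278.3257141113281), 10.748026847839355)
scene tray ((612.545166015625, 261.8444519042969), (149.1134033203125, 279.0602722167969), 10.604153633117676)
```

View pics/c3.png

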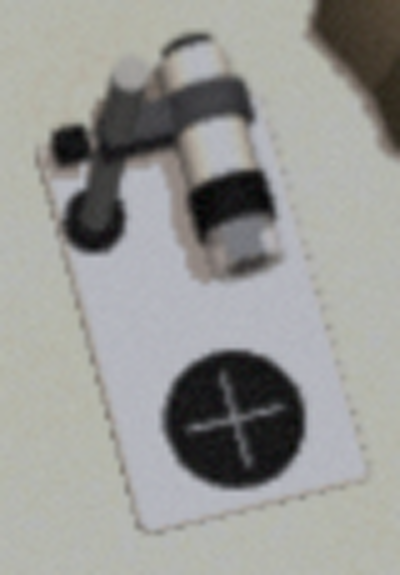

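View pics/c4.png

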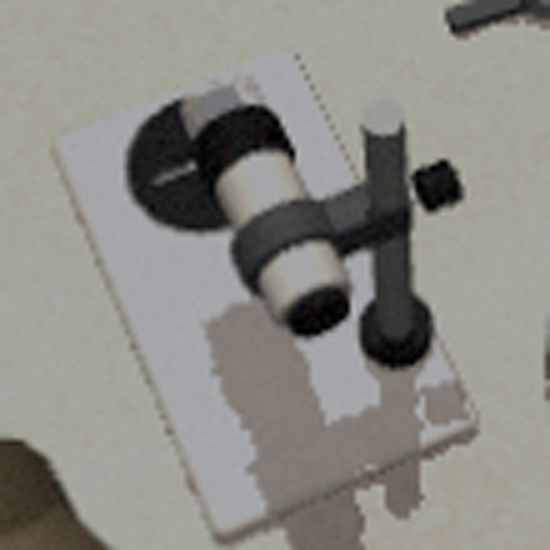

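```bash
cat > go.py <<'E'
# prints shift in current tool axes + turn for a target x y z yawdeg(tool x heading)
import sys,numpy as np
from rig import r
from scipy.spatial.transform import Rotation as R
s=r.read_state();M=R.from_quat(s['orientation']).as_matrix();p=np.array(s['tool_pos'])
yaw=np.degrees(np.arctan2(M[1,0],M[0,0]))
print('t %.2f'%s['clock'],'pos',p.round(4),'yaw %.2f'%yaw,'tilt',M[:,2].round(4),'q',np.round(s['q'],2),'F',np.round(s['wrist_force'],1),'w %.4f'%s['grip_width'])
if len(sys.argv)>1:
    x,y,z,a=map(float,sys.argv[1:5])
    c,sn=np.cos(np.radians(yaw)),np.sin(np.radians(yaw));d=np.array([x,y,z])-p
    print('shift x %.4f y %.4f z %.4f'%(d[0]*c+d[1]*sn, d[0]*sn-d[1]*c, -d[2]),'turn %.4f (ccw target +360: %.4f)'%tuple(-np.radians(q) for q in((a-yaw+180)%360-180,((a-yaw+180)%360-180)+360)))
E
python3 go.py .430 -.323 .16 45.6
```

```text
t 0.10 pos [ 0.2788 -0.5585  0.2301] yaw 26.51 tilt [-8.0e-04  2.1e-03 -1.0e+00] q [-1.22  0.22  1.61  0.    1.31 -0.11] F [-0.2 -0.1  0.8] w 0.0854
shift x 0.2405 y -0.1433 z 0.0701 turn -0.3331 (ccw target +360: -6.6163)
```

```bash
python3 -m creep '[[0.03,-0.018,0,0],[0.034,-0.0205,0,0],[0.034,-0.0205,0,0],[0.034,-0.0205,0.01,0],[0.034,-0.0205,0.02,0],[0.034,-0.0205,0.02,0],[0.0405,-0.0228,0.02,0],[0,0,0,-0.111],[0,0,0,-0.111],[0,0,0,-0.111]]'; python3 go.py .430 -.323 .16 45.6
python3 -m creep '[[0,0,0,0],[0,0,0,0]]' 
python3 go.py .430 -.323 .16 45.6
cat > snap.py <<'E'
import sys;from h import *
tag=sys.argv[1]
a=r.get_image('top');b=r.get_image('scene')
cv2.imwrite(f'pics/top{tag}.png',a[:,:,::-1]);cv2.imwrite(f'pics/scene{tag}.png',b[:,:,::-1])
def c(i,cx,cy,w):
    h=w*3//4;x=int(np.clip(cx-w//2,0,640-w));y=int(np.clip(cy-h//2,0,480-h));print('crop',x,y,400/w);return cv2.resize(i[y:y+h,x:x+w,::-1],(400,300),interpolation=cv2.INTER_CUBIC)
if len(sys.argv)>2:
    P=np.array([list(map(float,sys.argv[2:5]))]);w=int(sys.argv[5])
    cv2.imwrite(f'pics/z{tag}.png',np.hstack([c(a,*proj('top',P)[0],w),c(b,*proj('scene',P)[0],w)]))
E
python3 snap.py 1 .43 -.323 .13 160
```

```text
clock: 0.93
tool_pos: [0.423, -0.3329, 0.1661]
orientation: [0.92, 0.391, -0.0, -0.001]
wrist_force: [0.3, -0.5, 0.7]
grip_width: 0.0853
t 0.93 pos [ 0.423  -0.3329  0.1661] yaw 46.04 tilt [-0.0017  0.0016 -1.    ] q [-0.8   0.1   1.87 -0.    1.17 -0.03] F [ 0.3 -0.5  0.7] w 0.0853
shift x 0.0120 y -0.0018 z 0.0061 turn 0.0077 (ccw target +360: -6.2754)
clock: 1.1
tool_pos: [0.4228, -0.3343, 0.1669]
orientation: [0.922, 0.386, -0.0, -0.0]
wrist_force: [-0.5, 0.1, 0.5]
grip_width: 0.0856
t 1.10 pos [ 0.4228 -0.3343  0.1669] yaw 45.44 tilt [-6.e-04  6.e-04 -1.e+00] q [-0.8   0.1   1.87 -0.    1.17 -0.02] F [-0.5  0.1  0.5] w 0.0856
shift x 0.0131 y -0.0028 z 0.0069 turn -0.0027 (ccw target +360: -6.2859)
crop 389 193 2.5
crop 95 169 2.5
```

View pics/z1.png

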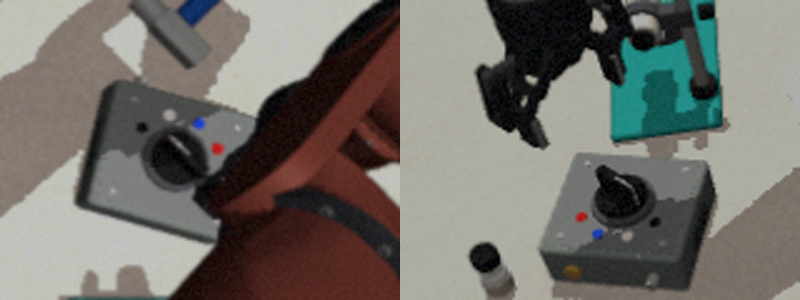

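```bash
python3 - <<'E'
from h import *
p=np.array([.4228,-.3343,.180]);d=np.array([.71,-.70,0])*.0425
P=[p,p+d,p-d]
print(proj('scene',P), (proj('scene',P)-[95,169])*2.5+[400,0])
s=cv2.imread('pics/scene1.png')
cv2.imwrite('pics/c5.png',cv2.resize(s[165:305,110:250],None,fx=4.2,fy=4.2,interpolation=cv2.INTER_CUBIC))
E
```

```text
[[164.86442012 213.27425219]
 [150.58118172 225.06647278]
 [178.63583069 201.93422219]] [[574.66105031 110.68563049]
 [538.95295431 140.16618195]
 [609.08957672  82.33555547]]
```

View pics/c5.png

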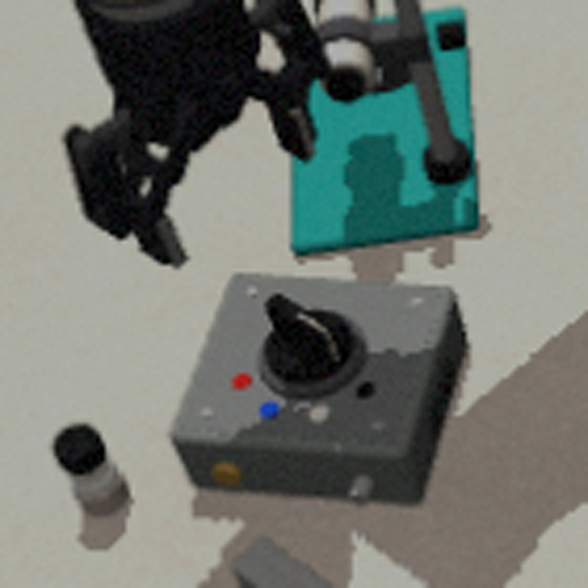

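```bash
python3 -m creep '[[0.0131,-0.0028,0.01,0],[0,0,0.02,0],[0,0,0.02,0],[0,0,0.02,0],[0,0,0,0],[0,0,0,0]]'; python3 go.py .4299 -.3228 .076 45.5
```

```text
clock: 1.7
tool_pos: [0.4292, -0.3217, 0.0955]
orientation: [0.922, 0.387, -0.001, -0.002]
wrist_force: [-0.1, 0.3, -0.0]
grip_width: 0.0856
t 1.70 pos [ 0.4292 -0.3217  0.0955] yaw 45.56 tilt [-0.0029  0.0032 -1.    ] q [-0.77  0.19  1.92  0.    1.03  0.  ] F [-0.1  0.3 -0. ] w 0.0856
shift x -0.0003 y 0.0013 z 0.0195 turn 0.0010 (ccw target +360: -6.2822)
```

```bash
python3 -m creep '[[0,0.001,0.01,0],[0,0,0.0095,0],[0,0,0,0],[0,0,0,0]]'; python3 snap.py 2 .43 -.323 .08 100; python3 -m creep '[[0,0,0,0],[0,0,0,0],[0,0,0,0],[0,0,0,0],[0,0,0,0],[0,0,0,0],[0,0,0,0],[0,0,0,0]]' 255;python3 go.py .4299 -.3228 .076 45.5;  python3 snap.py 3 .43 -.323 .08 100
```

```text
clock: 2.03
tool_pos: [0.4307, -0.3238, 0.0775]
orientation: [0.922, 0.387, -0.0, -0.0]
wrist_force: [0.0, 1.1, -0.3]
grip_width: 0.0853
crop 411 218 4.0
crop 130 206 4.0
clock: 2.8
tool_pos: [0.4292, -0.3224, 0.0781]
orientation: [0.922, 0.388, -0.001, -0.003]
wrist_force: [-4.7, 3.9, 7.0]
grip_width: 0.0106
t 2.80 pos [ 0.4292 -0.3224  0.0781] yaw 45.61 tilt [-0.0045  0.0041 -1.    ] q [-0.77  0.22  1.93 -0.    1.   -0.  ] F [-4.7  3.9  7. ] w 0.0106
shift x 0.0002 y 0.0008 z 0.0021 turn 0.0020 (ccw target +360: -6.2812)
crop 411 218 4.0
crop 130 206 4.0
```

View pics/z3.png

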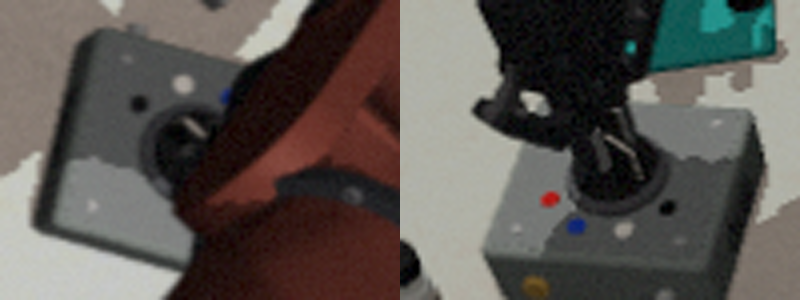

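Gripped on the bar with low side force, width 10.6 mm. Turning one notch clockwise.

```bash
python3 -m creep '[[0,0,0,0.1],[0,0,0,0.1],[0,0,0,0.1],[0,0,0,0.1],[0,0,0,0.1],[0,0,0,0.1],[0,0,0,0.1],[0,0,0,0],[0,0,0,0],[0,0,0,0]]'; python3 go.py .4299 -.3228 .076 5.5; python3 -m creep '[[0,0,0,0],[0,0,0,0],[0,0,0,0],[0,0,0,0],[0,0,0,0],[0,0,0,0],[0,0,-0.02,0],[0,0,-0.03,0],[0,0,-0.04,0],[0,0,-0.04,0]]' 0;python3 go.py .4299 -.3228 .076 5.5;  python3 snap.py 4 .43 -.323 .08 100
```

```text
clock: 3.73
tool_pos: [0.429, -0.322, 0.0781]
orientation: [0.999, 0.048, -0.002, -0.003]
wrist_force: [-7.2, 5.2, 8.2]
grip_width: 0.0107
t 3.73 pos [ 0.429  -0.322   0.0781] yaw 5.50 tilt [-0.005   0.0048 -1.    ] q [-0.77  0.22  1.93 -0.    1.    0.7 ] F [-7.2  5.2  8.2] w 0.0107
shift x 0.0008 y 0.0008 z 0.0021 turn 0.0000 (ccw target +360: -6.2831)
clock: 4.57
tool_pos: [0.43, -0.3232, 0.2079]
orientation: [0.999, 0.048, -0.001, -0.001]
wrist_force: [1.0, -1.2, 0.0]
grip_width: 0.0855
t 4.57 pos [ 0.43   -0.3232  0.2079] yaw 5.48 tilt [-0.0022  0.0022 -1.    ] q [-0.78  0.06  1.84  0.    1.25  0.7 ] F [ 1.  -1.2  0. ] w 0.0855
shift x -0.0001 y -0.0004 z 0.1319 turn -0.0003 (ccw target +360: -6.2835)
crop 411 218 4.0
crop 130 206 4.0
```

View pics/z4.png

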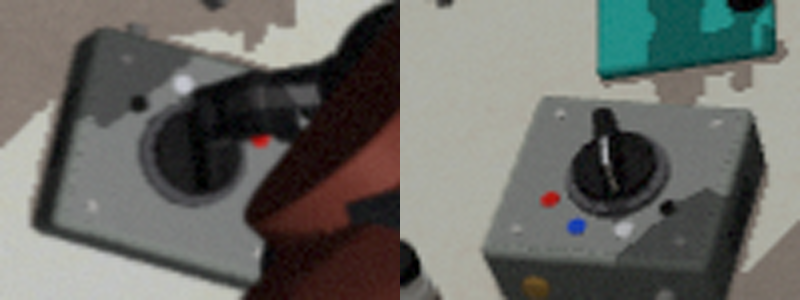

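Pointer (scene crop 612,165) now at the white dot. Next, re-measure the basalt.

```bash
cat > blk.py <<'E'
import sys;from h import *
tag=sys.argv[1]
def best(img,f,lo,hi,roi):
    x,y,w,h=roi;sub=img[y:y+h,x:x+w].astype(int);m=f(sub[...,2],sub[...,1],sub[...,0]).astype(np.uint8)
    m=cv2.morphologyEx(m,cv2.MORPH_CLOSE,np.ones((3,3),np.uint8))
    out=[]
    for c in cv2.findContours(m,0,cv2.CHAIN_APPROX_NONE)[0]:
        a=cv2.contourArea(c)
        if lo<a<hi: out.append(c.reshape(-1,2)+[x,y])
    return out
z=float(sys.argv[3]) if len(sys.argv)>3 else .034
name=sys.argv[2];cx,cy=(int(v) for v in sys.argv[4].split(',')) if len(sys.argv)>4 else {'bas':(322,247),'sand':(206,241)}[name]
R=int(sys.argv[5]) if len(sys.argv)>5 else 35
im=cv2.imread(f'pics/top{tag}.png')
f={'bas':lambda R,G,B:(R+G+B<150),'sand':lambda R,G,B:(R>100)&(G<110)&(R>1.6*B)}[name]
for c in best(im,f,150,800,(cx-R,cy-R,2*R,2*R)):
    P=onplane('top',c,z)[:,:2]*1000;rr=cv2.minAreaRect(P.astype(np.float32))
    x0,y0=c.min(0);x1,y1=c.max(0);sub=im[y0:y1+1,x0:x1+1].astype(int)
    m=np.zeros(im.shape[:2],np.uint8);cv2.drawContours(m,[cv2.convexHull(c)],0,255,-1)
    m=cv2.erode(m,np.ones((3,3)))
    d=im.astype(int);mm=(m>0)&(d.min(2)>120);v,u=np.nonzero(mm)
    bx=np.array(rr[0]);L=rr[1];ang=rr[2]+(0 if L[0]>L[1] else 90)
    if len(u):
        D=onplane('top',[[u.mean(),v.mean()]],z)[0,:2]*1000;h=np.array([np.cos(np.radians(ang)),np.sin(np.radians(ang))])
        if (D-bx)@h<0: ang+=180
        print('dab',D.round(1))
    ang=(ang+180)%360-180
    print(name,'centre(top cam)',bx.round(1),'corrected y+2.3:',(bx+[0,2.3]).round(1),'size',np.round(L,1),'heading %.1f'%ang)
E
python3 blk.py 4 bas; python3 blk.py 4 sand
```

```text
dab [450.6 289.8]
sand centre(top cam) [459.2 273.2] corrected y+2.3: [459.2 275.5] size [41.1 53. ] heading 118.7
```

View pics/top4.png

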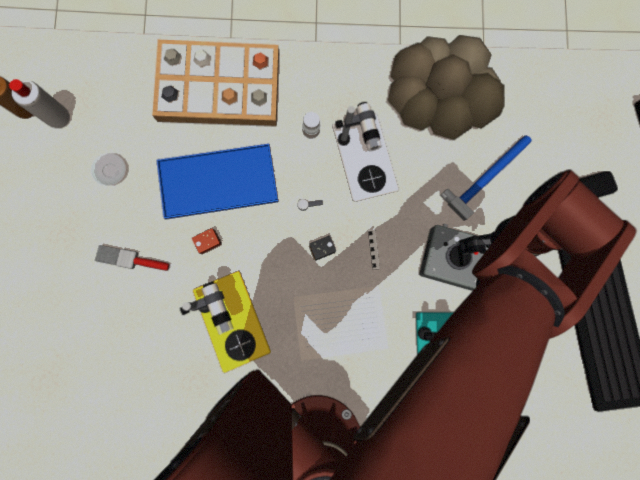

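```bash
sed -i 's/R+G+B<150/R+G+B<240/' blk.py; python3 blk.py 4 bas; python3 - <<'E'
import cv2
t=cv2.imread('pics/top4.png');cv2.imwrite('pics/c6.png',cv2.resize(t[220:274,286:358],None,fx=8,fy=8,interpolation=cv2.INTER_CUBIC))
E
```

```text
dab [456.1 -21.1]
bas centre(top cam) [447.3  -3.9] corrected y+2.3: [447.3  -1.6] size [43.3 55.5] heading -66.9
```

View pics/c6.png

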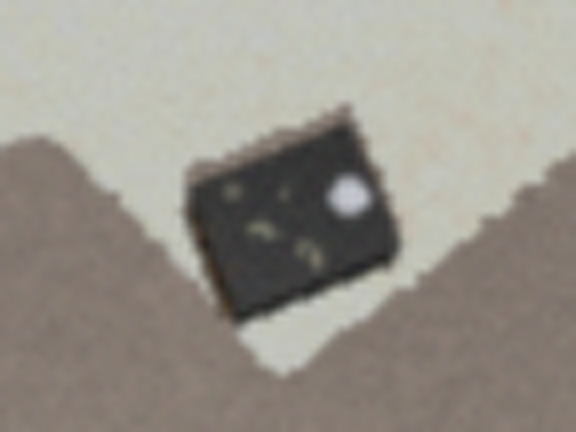

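```bash
python3 go.py .447 -.0015 .1 113.5; python3 -m creep '[[0,-0.02,0,-0.1],[0.004,-0.03,0,-0.1],[0.007,-0.032,0,-0.12],[0.011,-0.032,0,-0.12],[0.015,-0.031,0,-0.12],[0.018,-0.029,0,-0.12],[0.021,-0.027,0,-0.12],[0.024,-0.024,0,-0.12],[0.026,-0.021,0,-0.12],[0.03,-0.018,0,-0.12]]'; python3 go.py .447 -.0015 .1 113.5
```

```text
t 4.67 pos [ 0.4351 -0.3281  0.2168] yaw 5.50 tilt [ 0.0119 -0.0116 -0.9999] q [-0.77  0.05  1.83  0.    1.25  0.7 ] F [-0.  -0.   1.5] w 0.0855
shift x 0.0431 y -0.3239 z 0.1168 turn -1.8850 (ccw target +360: -8.1682)
clock: 5.5
tool_pos: [0.3992, -0.0023, 0.2076]
orientation: [0.808, 0.59, 0.0, 0.0]
wrist_force: [-0.4, -0.7, -0.0]
grip_width: 0.0854
t 5.50 pos [ 0.3992 -0.0023  0.2076] yaw 72.25 tilt [ 6.e-04 -1.e-04 -1.e+00] q [-0.18 -0.28  2.14 -0.    1.28  0.13] F [-0.4 -0.7 -0. ] w 0.0854
shift x 0.0153 y 0.0453 z 0.1076 turn -0.7199 (ccw target +360: -7.0031)
```

```bash
python3 -m creep '[[0.0,0.022,0.02,0],[0,0.023,0.02,0],[0,0,0.02,-0.12],[0,0,0.02,-0.12],[0,0,0.01,-0.12],[0,0,0,-0.12],[0,0,0,-0.12],[0,0,0,-0.06],[0,0,0,0],[0,0,0,0]]'; python3 go.py .447 -.0015 .1 113.5;python3 snap.py 5 .447 0 .08 120
```

```text
clock: 6.33
tool_pos: [0.4424, -0.0175, 0.1176]
orientation: [0.576, 0.817, -0.0, -0.0]
wrist_force: [-0.2, -0.9, 0.0]
grip_width: 0.0852
t 6.33 pos [ 0.4424 -0.0175  0.1176] yaw 109.67 tilt [-2.e-04  0.e+00 -1.e+00] q [-0.2  -0.04  2.12  0.    1.06 -0.54] F [-0.2 -0.9  0. ] w 0.0852
shift x 0.0136 y 0.0097 z 0.0176 turn -0.0669 (ccw target +360: -6.3501)
crop 261 200 3.3333333333333335
crop 255 185 3.3333333333333335
```

View pics/z5.png

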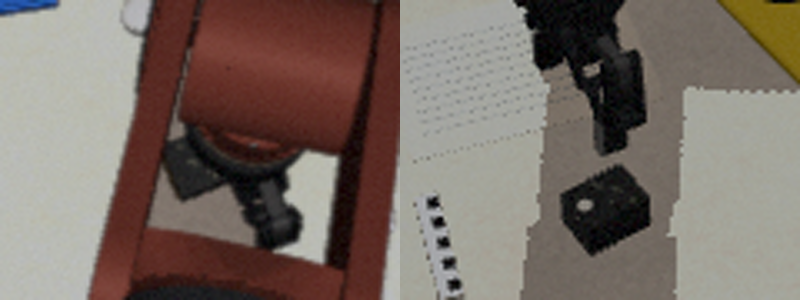

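```bash
python3 -m creep '[[0.0136,0.0097,0,-0.067],[0,0,0,0],[0,0,0.02,0],[0,0,0,0],[0,0,0,0]]'; python3 go.py .447 -.0015 .004 113.5
```

```text
clock: 6.85
tool_pos: [0.4456, -0.0014, 0.0969]
orientation: [0.548, 0.837, -0.001, -0.001]
wrist_force: [0.3, 0.4, 0.5]
grip_width: 0.0855
t 6.85 pos [ 0.4456 -0.0014  0.0969] yaw 113.56 tilt [-3.3e-03  3.0e-04 -1.0e+00] q [-0.16  0.    2.13 -0.    1.02 -0.57] F [0.3 0.4 0.5] w 0.0855
shift x -0.0006 y 0.0012 z 0.0929 turn 0.0010 (ccw target +360: -6.2822)
```

```bash
python3 -m creep '[[0,0.001,0.02,0],[0,0,0.02,0],[0,0,0.02,0],[0,0,0.02,0],[0,0,0.01,0],[0,0,0,0],[0,0,0,0]]'; python3 go.py .447 -.0015 .004 113.5
```

```text
clock: 7.43
tool_pos: [0.448, -0.0012, 0.008]
orientation: [0.548, 0.837, -0.0, -0.0]
wrist_force: [0.5, -0.2, -0.5]
grip_width: 0.0854
t 7.43 pos [ 0.448  -0.0012  0.008 ] yaw 113.58 tilt [-6.e-04  1.e-04 -1.e+00] q [-0.16  0.18  2.15 -0.    0.81 -0.57] F [ 0.5 -0.2 -0.5] w 0.0854
shift x 0.0001 y -0.0010 z 0.0040 turn 0.0014 (ccw target +360: -6.2818)
```

```bash
python3 -m creep '[[0,0,0.004,0],[0,0,0,0],[0,0,0,0],[0,0,0,0],[0,0,0,0],[0,0,0,0],[0,0,0,0],[0,0,0,0]]' 255; python3 go.py .447 -.0015 .004 113.5
```

```text
clock: 8.1
tool_pos: [0.449, -0.0013, 0.0049]
orientation: [0.547, 0.837, 0.0, 0.001]
wrist_force: [-1.1, -0.3, 6.3]
grip_width: 0.0413
t 8.10 pos [ 0.449  -0.0013  0.0049] yaw 113.61 tilt [ 1.6e-03 -4.0e-04 -1.0e+00] q [-0.16  0.19  2.15 -0.    0.8  -0.57] F [-1.1 -0.3  6.3] w 0.0413
shift x 0.0006 y -0.0019 z 0.0009 turn 0.0019 (ccw target +360: -6.2812)
```

Basalt gripped (41.3 mm). Now the microscope axis, fitted from the foot edges.

```bash
python3 - <<'E'
from h import *
def fit(n,im,pts_a,pts_b,z,k=30):
    g=cv2.GaussianBlur(im,(3,3),0).astype(float).sum(2)
    # sample across edge for max gradient of colour
    a,b=np.array(pts_a,float),np.array(pts_b,float);d=(b-a)/np.linalg.norm(b-a);nn=np.array([-d[1],d[0]]);out=[]
    lab=cv2.GaussianBlur(cv2.cvtColor(im,cv2.COLOR_BGR2LAB),(3,3),0).astype(np.float32)
    for s in np.linspace(.08,.92,k):
        p=a+s*(b-a);o=np.arange(-5,5.01,.25);q=(p+o[:,None]*nn).astype(np.float32)
        v=cv2.remap(lab,q[:,0].reshape(1,-1),q[:,1].reshape(1,-1),cv2.INTER_LINEAR)[0]
        gr=np.linalg.norm(v[4:]-v[:-4],axis=1);i=np.argmax(gr);out.append(q[i+2])
    P=onplane(n,np.array(out),z)[:,:2]*1000
    vx,vy,x,y=cv2.fitLine(P.astype(np.float32),cv2.DIST_HUBER,0,.01,.01).ravel()
    if vx<0: vx,vy=-vx,-vy
    res=np.abs((P-[x,y])@[-vy,vx]);print(n,'heading %.2f'%np.degrees(np.arctan2(vy,vx)),'med res %.2f'%np.median(res));return np.array([x,y]),np.array([vx,vy])
t=cv2.imread('pics/top4.png');s=cv2.imread('pics/scene4.png')
T=lambda u,v:(325+u/5,95+v/5); S=lambda u,v:(235+u/5,285+v/5)
L=fit('top',t,T(140,525),T(68,250),.012);Rr=fit('top',t,T(368,470),T(285,160),.012);B=fit('top',t,T(145,530),T(365,480),.012)
Ls=fit('scene',s,S(53,145),S(215,535),.012);Rs=fit('scene',s,S(300,55),S(350,170),.012);Bs=fit('scene',s,S(60,140),S(290,58),.012)
def inter(a,b):
    A=np.array([a[1],-b[1]]).T;k=np.linalg.solve(A,b[0]-a[0]);return a[0]+k[0]*a[1]
for l,rg,b in((L,Rr,B),(Ls,Rs,Bs)):
    c1,c2=inter(l,b),inter(rg,b);print('corners',c1.round(1),c2.round(1),'w %.1f'%np.linalg.norm(c1-c2),'mid',((c1+c2)/2).round(1))
E
```

```text
top heading 15.71 med res 0.68
top heading 18.70 med res 1.55
top heading -74.26 med res 1.53
scene heading 15.49 med res 0.52
scene heading 30.33 med res 2.94
scene heading -87.51 med res 3.72
corners [571.3 -81.8] [ 602.9 -194.2] w 116.7 mid [ 587.1 -138. ]
corners [ 599.7 -188.5] [594.7 -71.7] w 116.9 mid [ 597.2 -130.1]
```

```bash
python3 -m creep '[[0,0,-0.02,0],[0,0,-0.04,0],[0,0,-0.04,0],[0,0,-0.03,-0.1],[0,0,0,-0.12],[0,0,0,-0.12],[0,0,0,-0.12],[0,0,0,-0.12],[0,0,0,-0.12],[0,0,0,-0.12]]'; python3 -m creep '[[0,0,0,-0.12],[0,0,0,-0.12],[0,0,0,-0.12],[0,0,0,-0.12],[0,0,0,-0.12],[0,0,0,0],[0,0,0,0]]'; python3 go.py .530 -.150 .113 195.65
```

```text
clock: 8.93
tool_pos: [0.447, -0.0008, 0.1329]
orientation: [0.166, 0.986, 0.0, -0.001]
wrist_force: [0.8, -0.4, -1.9]
grip_width: 0.0408
clock: 9.52
tool_pos: [0.4472, -0.0009, 0.1331]
orientation: [-0.129, 0.992, 0.0, -0.001]
wrist_force: [-0.6, 0.3, -2.4]
grip_width: 0.0412
t 9.52 pos [ 0.4472 -0.0009  0.1331] yaw -165.21 tilt [-1.4e-03  4.0e-04 -1.0e+00] q [-0.16 -0.06  2.1   0.    1.1  -1.99] F [-0.6  0.3 -2.4] w 0.0412
shift x -0.0420 y -0.1653 z 0.0201 turn -0.0150 (ccw target +360: -6.2982)
```

```bash
python3 -m creep '[[0,0,0,-0.015],[-0.007,-0.02,0,0],[-0.007,-0.03,0,0],[-0.007,-0.03,0,0],[-0.007,-0.03,0,0],[-0.007,-0.03,0,0],[-0.007,-0.025,0.01,0],[0,0,0.01,0],[0,0,0,0],[0,0,0,0]]'; python3 go.py .530 -.150 .113 195.65; python3 snap.py 6 .58 -.13 .125 100
```

```text
clock: 10.35
tool_pos: [0.5317, -0.1475, 0.1123]
orientation: [-0.137, 0.991, 0.001, -0.002]
wrist_force: [-0.0, -0.0, -2.4]
grip_width: 0.0413
t 10.35 pos [ 0.5317 -0.1475  0.1123] yaw -164.24 tilt [-0.004   0.0021 -1.    ] q [-0.4   0.2   1.88  0.    1.07 -2.24] F [-0.  -0.  -2.4] w 0.0413
shift x 0.0023 y -0.0020 z -0.0007 turn 0.0020 (ccw target +360: -6.2812)
crop 330 147 4.0
crop 214 234 4.0
```

View pics/z6.png

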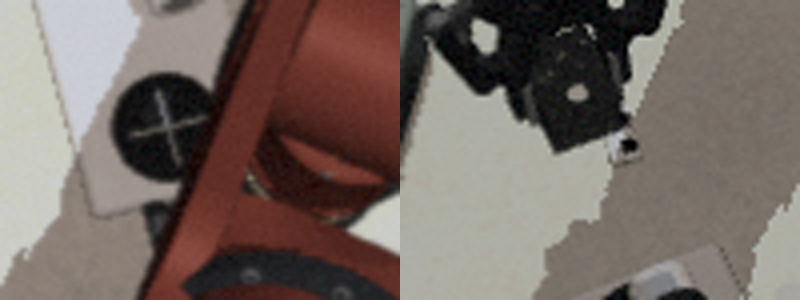

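```bash
python3 go.py .592 -.1341 .113 195.65;python3 -m creep '[[-0.02,-0.002,0,0.002],[-0.02,0,0,0],[-0.02,0,0,0],[0,0,0,0],[0,0,0,0],[0,0,0,0]]'; python3 go.py .602 -.1313 .113 195.65; python3 snap.py 7 .625 -.13 .125 100
```

```text
t 10.45 pos [ 0.5326 -0.1473  0.1135] yaw -164.15 tilt [-1.3e-03  8.0e-04 -1.0e+00] q [-0.4   0.2   1.88  0.    1.07 -2.24] F [ 1.  -0.2 -1.5] w 0.0413
shift x -0.0608 y -0.0036 z 0.0005 turn 0.0035 (ccw target +360: -6.2797)
clock: 10.95
tool_pos: [0.591, -0.1332, 0.114]
orientation: [-0.137, 0.991, 0.0, -0.0]
wrist_force: [-0.1, 0.1, -2.5]
grip_width: 0.0414
t 10.95 pos [ 0.591  -0.1332  0.114 ] yaw -164.22 tilt [-8.e-04  0.e+00 -1.e+00] q [-0.34  0.3   1.75 -0.    1.1  -2.18] F [-0.1  0.1 -2.5] w 0.0414
shift x -0.0111 y -0.0012 z 0.0010 turn 0.0022 (ccw target +360: -6.2810)
crop 330 128 4.0
crop 216 252 4.0
```

View pics/z7.png

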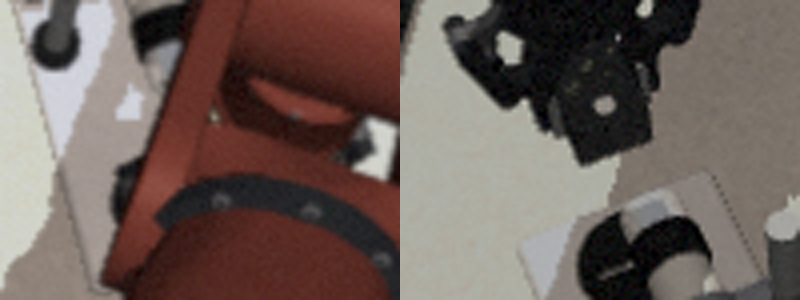

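```bash
python3 - <<'E'
from h import *
px=lambda u,v:[216+(u-400)/4,252+v/4]
print(onplane('scene',[px(582,165),px(652,140)],.142).round(4), onplane('scene',[[*px(617,153)]],.142).round(4))
print('predicted focus px (crop)',[(proj('scene',[[.628,-.124,z]])[0]-[216,252])*4+[400,0] for z in(.012,.125)])
s=cv2.imread('pics/scene7.png')
cv2.imwrite('pics/c7.png',cv2.resize(s[270:345,245:325],None,fx=9,fy=8*9/8,interpolation=cv2.INTER_CUBIC))
E
```

```text
[[ 0.6447 -0.1401  0.142 ]
 [ 0.6356 -0.1035  0.142 ]] [[ 0.6405 -0.1219  0.142 ]]
predicted focus px (crop) [array([633.18032772, 263.15636102]), array([613.80854586, 151.89505478])]
```

View pics/c7.png

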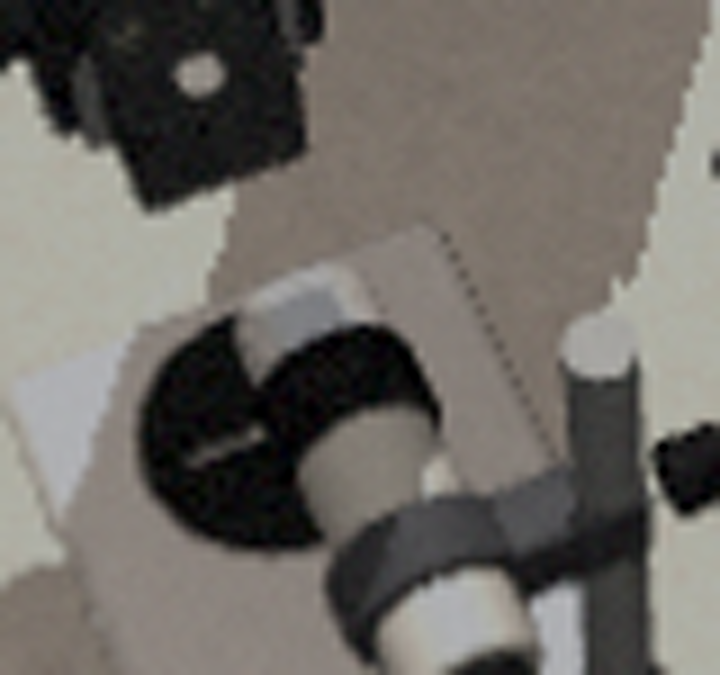

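```bash
python3 - <<'E'
from h import *
px=lambda u,v:[245+u/9,270+v/9]
E=onplane('scene',[px(148,208),px(303,152)],.109)[:,:2]*1000;m=E.mean(0)
print('bottom edge',E.round(1),'mid',m.round(1),'len',np.linalg.norm(E[1]-E[0]).round(1),'face inward heading',np.degrees(np.arctan2(-(E[1]-E[0])[0],(E[1]-E[0])[1])).round(1))
A=onplane('scene',[px(370,445),px(457,632)],.125)[:,:2]*1000;d=A[1]-A[0];d/=np.linalg.norm(d)
print('axis pts',A.round(1),'heading',np.degrees(np.arctan2(d[1],d[0])).round(1))
h=np.array([np.cos(np.radians(15.65)),np.sin(np.radians(15.65))]);n=np.array([-h[1],h[0]])
print('lateral of edge mid rel axis (mm, +left)',(m-A)@n)
rim=onplane('scene',[px(243,310),px(350,265),px(297,285)],.125)[:,:2]*1000
print('rim pts along', (rim-m)@h,(rim-A[0])@n)
dis=onplane('scene',[px(228,448)],.012)[:,:2]*1000
print('disc arm pt rel',dis,(dis-A[0])@n,(dis-m)@h)
E
```

```text
bottom edge [[ 622.2 -141.9]
 [ 612.7 -104.5]] mid [ 617.4 -123.2] len 38.7 face inward heading 14.2
axis pts [[703.2 -97.9]
 [751.8 -84.9]] heading 15.0
lateral of edge mid rel axis (mm, +left) [-1.18006774 -0.64590189]
rim pts along [44.96566413 44.24451535 44.03620322] [-12.73404135  13.61064899   0.74187972]
disc arm pt rel [[ 631.61156832 -133.31833353]] [-14.75457629] [10.92512976]
```

Scene and robot figures agree: advance about 11 mm to focus (the cross arm gives 10.9, robot frame 11.1), lateral error under 1 mm.

```bash
python3 -m creep '[[-0.006,0,0.0005,0.001],[-0.005,0,0,0],[0,0,0,0],[0,0,0,0],[0,0,0,0],[0,0,0,0],[0,0,0,0],[0,0,0,0],[0,0,0,0],[0,0,0,0]]'; python3 go.py .602 -.1313 .113 195.65; python3 snap.py 8 .625 -.13 .125 80;python3 -m creep '[[0,0,0,0],[0,0,0,0],[0,0,0,0],[0,0,0,0],[0,0,0,0],[0,0,0,0],[0,0,0,0],[0,0,0,0]]'; python3 go.py .602 -.1313 .113 195.65
```

```text
clock: 11.88
tool_pos: [0.6022, -0.1311, 0.1133]
orientation: [-0.136, 0.991, 0.0, -0.0]
wrist_force: [-0.2, -0.2, -1.6]
grip_width: 0.0409
t 11.88 pos [ 0.6022 -0.1311  0.1133] yaw -164.35 tilt [-1.e-04  0.e+00 -1.e+00] q [-0.33  0.32  1.72 -0.    1.1  -2.17] F [-0.2 -0.2 -1.6] w 0.0409
shift x 0.0003 y -0.0002 z 0.0003 turn -0.0000 (ccw target +360: -6.2832)
crop 340 135 5.0
crop 226 259 5.0
clock: 12.65
tool_pos: [0.6023, -0.131, 0.1133]
orientation: [-0.136, 0.991, -0.0, -0.0]
wrist_force: [0.0, 0.5, -2.6]
grip_width: 0.0414
t 12.65 pos [ 0.6023 -0.131   0.1133] yaw -164.35 tilt [-0. -0. -1.] q [-0.33  0.32  1.72 -0.    1.1  -2.17] F [ 0.   0.5 -2.6] w 0.0414
shift x 0.0003 y -0.0002 z 0.0003 turn 0.0001 (ccw target +360: -6.2831)
```

View pics/z8.png

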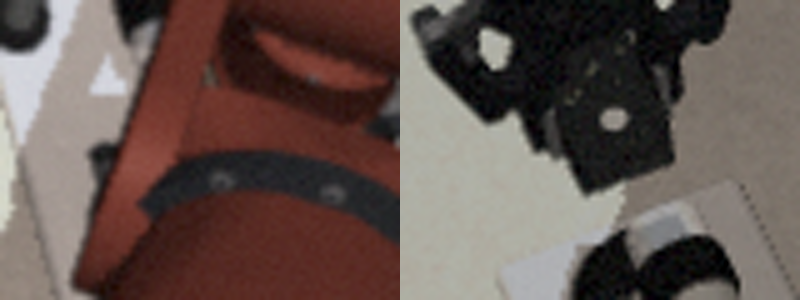

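```bash
python3 - <<'E'
from h import *
px=lambda u,v:[226+(u-400)/5,259+v/5]
E=onplane('scene',[px(587,193),px(674,160)],.1083)[:,:2]*1000;print(E.round(1),E.mean(0).round(1),'target(scene-biased) 628,-121.3', 'heading',np.degrees(np.arctan2(-(E[1]-E[0])[0],(E[1]-E[0])[1])).round(1))
E
```

```text
[[ 633.5 -138.9]
 [ 623.3 -101.1]] [ 628.4 -120. ] target(scene-biased) 628,-121.3 heading 15.1
```

```bash
python3 -m creep '[[0.015,0,0,0],[0.03,0,0,0],[0.03,0,0,0],[0.01,0,-0.02,0.1],[0,0,-0.02,0.12],[0,0,0,0.12],[0,0,0,0.12],[0,0,0,0.12],[0,0,0,0.12],[0,0,0,0.12]]'; python3 -m creep '[[0,0,0,0.12],[0,0,0,0.12],[0,0,0,0.12],[0,0,0,0.12],[0,0,0,0.12],[0,0,0,0.12],[0,0,0,0.12],[0,0,0,0],[0,0,0,0]]';python3 go.py .6226 .2 .12 100.7
```

```text
clock: 13.48
tool_pos: [0.5204, -0.154, 0.1536]
orientation: [0.273, 0.962, -0.0, 0.0]
wrist_force: [-0.1, 0.4, -2.7]
grip_width: 0.0411
clock: 14.23
tool_pos: [0.5204, -0.154, 0.1534]
orientation: [0.638, 0.77, 0.0, 0.0]
wrist_force: [0.1, -0.2, -2.3]
grip_width: 0.041
t 14.23 pos [ 0.5204 -0.154   0.1534] yaw 100.72 tilt [ 1.e-04 -1.e-04 -1.e+00] q [-0.42  0.12  1.87 -0.    1.14 -0.6 ] F [ 0.1 -0.2 -2.3] w 0.0410
shift x 0.3288 y 0.1662 z 0.0334 turn 0.0003 (ccw target +360: -6.2829)
```

```bash
python3 -m creep '[[0.02,0.01,0,0],[0.034,0.017,0,0],[0.034,0.017,0,0],[0.034,0.017,0,0],[0.034,0.017,0,0],[0.034,0.017,0,0],[0.034,0.017,0,0],[0.034,0.017,0,0],[0.034,0.017,0,0],[0.034,0.017,0,0]]'; python3 -m creep '[[0,0,0.015,0],[0,0,0.015,0],[0,0,0,0],[0,0,0,0]]';python3 go.py .6226 .2 .06 100.7
```

```text
clock: 15.07
tool_pos: [0.6212, 0.1983, 0.1533]
orientation: [0.638, 0.77, -0.0, 0.0]
wrist_force: [0.6, 0.1, -1.5]
grip_width: 0.0411
clock: 15.4
tool_pos: [0.6196, 0.1962, 0.1217]
orientation: [0.638, 0.77, -0.001, -0.001]
wrist_force: [-0.2, -0.7, -1.5]
grip_width: 0.0412
t 15.40 pos [0.6196 0.1962 0.1217] yaw 100.66 tilt [-3.7e-03 -8.0e-04 -1.0e+00] q [ 0.2   0.38  1.63 -0.    1.14  0.01] F [-0.2 -0.7 -1.5] w 0.0412
shift x 0.0031 y 0.0036 z 0.0617 turn -0.0007 (ccw target +360: -6.2839)
```

```bash
python3 -m creep '[[0.003,0.003,0.02,0],[0,0,0.03,0],[0,0,0.03,0],[0,0,0.02,0],[0,0,0.006,0],[0,0,0,0],[0,0,0,0],[0,0,0,0]]';python3 go.py .6226 .2 .009 100.7
```

```text
clock: 16.07
tool_pos: [0.6258, 0.2001, 0.0202]
orientation: [0.639, 0.769, 0.002, 0.002]
wrist_force: [0.9, 0.4, -2.0]
grip_width: 0.0414
t 16.07 pos [0.6258 0.2001 0.0202] yaw 100.54 tilt [ 0.0048  0.001  -1.    ] q [0.2  0.52 1.65 0.   0.97 0.02] F [ 0.9  0.4 -2. ] w 0.0414
shift x 0.0005 y -0.0032 z 0.0112 turn -0.0028 (ccw target +360: -6.2860)
```

```bash
python3 -m creep '[[0,0,0.006,0],[0,0,0.004,0],[0,0,0,0],[0,0,0,0],[0,0,0,0]]';python3 go.py .6226 .2 .009 100.7
```

```text
clock: 16.48
tool_pos: [0.6253, 0.2003, 0.009]
orientation: [0.639, 0.769, 0.002, 0.001]
wrist_force: [1.9, 0.8, 3.1]
grip_width: 0.0413
t 16.48 pos [0.6253 0.2003 0.009 ] yaw 100.55 tilt [ 3.8e-03  8.0e-04 -1.0e+00] q [ 0.2   0.53  1.65 -0.    0.95  0.02] F [1.9 0.8 3.1] w 0.0413
shift x 0.0002 y -0.0027 z -0.0000 turn -0.0026 (ccw target +360: -6.2858)
```

```bash
python3 -m creep '[[0,0,0,0],[0,0,0,0],[0,0,0,0],[0,0,0,0],[0,0,0,0],[0,0,-0.02,0],[0,0,-0.04,0],[0,0,-0.04,0],[0,0,0,0]]' 0;python3 go.py .459 .2755 .1 118.7; python3 snap.py 9 .6226 .2 .03 80; python3 blk.py 9 sand
```

```text
clock: 17.23
tool_pos: [0.6299, 0.2013, 0.1172]
orientation: [0.639, 0.769, 0.006, 0.005]
wrist_force: [1.8, -0.5, 1.6]
grip_width: 0.0853
t 17.23 pos [0.6299 0.2013 0.1172] yaw 100.55 tilt [ 0.016   0.0034 -0.9999] q [0.2  0.39 1.62 0.   1.12 0.02] F [ 1.8 -0.5  1.6] w 0.0853
shift x 0.1042 y -0.1544 z 0.0172 turn -0.3168 (ccw target +360: -6.6000)
crop 199 144 5.0
crop 373 260 5.0
```

View pics/scene9.png

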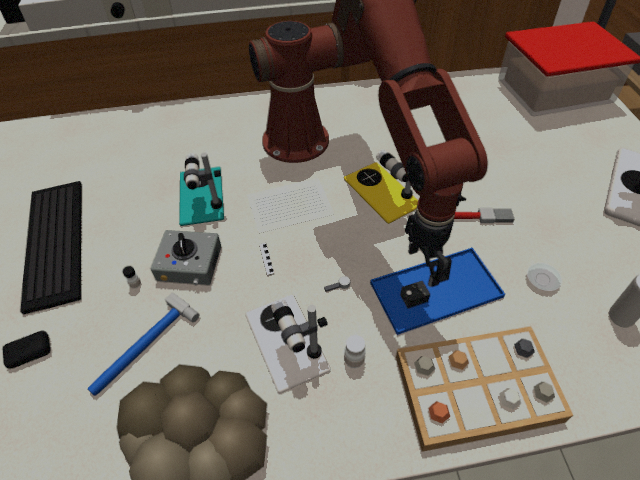

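```bash
python3 -m creep '[[0.01,-0.02,-0.01,0],[0.02,-0.032,-0.01,0],[0.02,-0.032,0,0],[0.02,-0.032,0,0],[0.02,-0.03,0,-0.08],[0,0,0,-0.12],[0,0,0,-0.117],[0,0,0,0],[0,0,0,0]]';python3 go.py .459 .2755 .1 118.7; python3 - <<'E'
from h import *
print(onplane('scene',[[407,193],[390,165]],.012).round(3),onplane('scene',[[413,147]],.192).round(3))
E
python3 snap.py 10 .459 .2755 .03 100;python3 blk.py 10 sand
```

```text
clock: 18.08
tool_pos: [0.4622, 0.2613, 0.1258]
orientation: [0.511, 0.86, -0.001, -0.001]
wrist_force: [0.4, 0.3, -0.8]
grip_width: 0.0854
t 18.08 pos [0.4622 0.2613 0.1258] yaw 118.55 tilt [-0.0027 -0.0011 -1.    ] q [ 0.38  0.14  1.92  0.    1.09 -0.12] F [ 0.4  0.3 -0.8] w 0.0854
shift x 0.0140 y 0.0040 z 0.0258 turn -0.0027 (ccw target +360: -6.2858)
[[0.298 0.278 0.012]
 [0.178 0.26  0.012]] [[0.315 0.266 0.192]]
crop 154 203 4.0
crop 374 195 4.0
sand centre(top cam) [415.1 276.4] corrected y+2.3: [415.1 278.7] size [79.5 24. ] heading 24.4
```

View pics/z10.png

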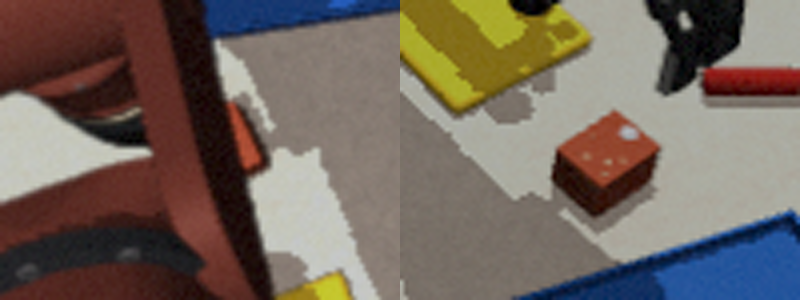

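```bash
python3 -m creep '[[0.014,0.004,0,-0.002],[0,0,0.01,0],[0,0,0.016,0],[0,0,0,0],[0,0,0,0]]';python3 go.py .4588 .2755 .006 118.7
```

```text
clock: 18.6
tool_pos: [0.459, 0.2748, 0.0995]
orientation: [0.509, 0.861, -0.002, -0.001]
wrist_force: [0.4, 0.1, 0.2]
grip_width: 0.0854
t 18.60 pos [0.459  0.2748 0.0995] yaw 118.76 tilt [-0.0037 -0.0018 -1.    ] q [ 0.41  0.18  1.92 -0.    1.04 -0.09] F [0.4 0.1 0.2] w 0.0854
shift x 0.0007 y 0.0002 z 0.0935 turn 0.0011 (ccw target +360: -6.2821)
```

```bash
python3 -m creep '[[0,0,0.02,0],[0,0,0.02,0],[0,0,0.02,0],[0,0,0.02,0],[0,0,0.014,0],[0,0,0,0],[0,0,0,0]]';python3 go.py .4588 .2755 .005 118.7
```

```text
clock: 19.18
tool_pos: [0.46, 0.2754, 0.007]
orientation: [0.509, 0.861, -0.001, -0.0]
wrist_force: [0.4, -0.4, -1.0]
grip_width: 0.0856
t 19.18 pos [0.46   0.2754 0.007 ] yaw 118.78 tilt [-1.4e-03 -7.0e-04 -1.0e+00] q [ 0.41  0.34  1.95 -0.    0.86 -0.09] F [ 0.4 -0.4 -1. ] w 0.0856
shift x 0.0007 y -0.0010 z 0.0020 turn 0.0014 (ccw target +360: -6.2818)
```

Closing, lifting, and turning to the sawn heading (tool x 15.65°).

```bash
python3 -m creep '[[0,0,0.001,0],[0,0,0,0],[0,0,0,0],[0,0,0,0],[0,0,0,0],[0,0,0,0],[0,0,0,0],[0,0,0,0]]' 255;python3 go.py; python3 -m creep '[[0,0,-0.02,0],[0,0,-0.04,0],[0,0,-0.04,0],[0,0,-0.04,0.1],[0,0,0,0.12],[0,0,0,0.12],[0,0,0,0.12],[0,0,0,0.12],[0,0,0,0.12],[0,0,0,0.12]]';python3 -m creep '[[0,0,0,0.12],[0,0,0,0.12],[0,0,0,0.12],[0,0,0,0.12],[0,0,0,0.12],[0,0,0,0.12],[0,0,0,0.12],[0,0,0,0.12],[0,0,0,0],[0,0,0,0]]';python3 go.py .53 -.1515 .1133 15.65
```

```text
clock: 19.85
tool_pos: [0.4612, 0.2763, 0.0077]
orientation: [0.509, 0.861, 0.001, 0.001]
wrist_force: [-0.9, -1.2, 6.7]
grip_width: 0.0412
t 19.85 pos [0.4612 0.2763 0.0077] yaw 118.82 tilt [ 1.7e-03  7.0e-04 -1.0e+00] q [ 0.41  0.34  1.95 -0.    0.86 -0.09] F [-0.9 -1.2  6.7] w 0.0412
clock: 20.68
tool_pos: [0.4595, 0.2756, 0.1456]
orientation: [0.812, 0.584, -0.001, -0.0]
wrist_force: [0.4, 0.6, -1.9]
grip_width: 0.0409
clock: 21.52
tool_pos: [0.4596, 0.2756, 0.1457]
orientation: [0.989, 0.148, -0.001, 0.0]
wrist_force: [-0.7, 1.0, -1.9]
grip_width: 0.0407
t 21.52 pos [0.4596 0.2756 0.1457] yaw 17.01 tilt [-1.e-03 -4.e-04 -1.e+00] q [0.41 0.12 1.9  0.   1.13 1.68] F [-0.7  1.  -1.9] w 0.0407
shift x -0.0577 y 0.4290 z 0.0324 turn 0.0238 (ccw target +360: -6.2594)
```

```bash
python3 -m creep '[[-0.004,0.02,0,0.024],[-0.005,0.034,0,0],[-0.006,0.036,0,0],[-0.006,0.036,0,0],[-0.006,0.036,0,0],[-0.006,0.036,0,0],[-0.006,0.036,0,0],[-0.006,0.036,0,0],[-0.006,0.036,0,0],[-0.006,0.036,0,0]]';python3 -m creep '[[0,0.034,0,0],[0,0.034,0,0],[0,0.02,0,0],[0,0,0.01,0],[0,0,0.01,0],[0,0,0,0],[0,0,0,0]]';python3 go.py .57 -.1402 .1155 15.65
```

```text
clock: 22.35
tool_pos: [0.4966, -0.0707, 0.1463]
orientation: [0.991, 0.136, 0.0, -0.0]
wrist_force: [-0.0, 0.2, -3.0]
grip_width: 0.0411
clock: 22.93
tool_pos: [0.5185, -0.152, 0.1243]
orientation: [0.991, 0.135, -0.002, -0.001]
wrist_force: [0.7, -0.0, -2.4]
grip_width: 0.0412
t 22.93 pos [ 0.5185 -0.152   0.1243] yaw 15.57 tilt [-0.0042  0.0022 -1.    ] q [-0.42  0.16  1.9   0.    1.09  0.88] F [ 0.7 -0.  -2.4] w 0.0412
shift x 0.0528 y 0.0025 z 0.0088 turn -0.0014 (ccw target +360: -6.2846)
```

```bash
python3 -m creep '[[0.02,0.0025,0.004,0],[0.02,0,0.004,0],[0.023,0,0,0],[0,0,0,0],[0,0,0,0],[0,0,0,0]]';python3 go.py .602 -.1313 .1155 15.65; python3 snap.py 11 .615 -.13 .125 80
```

```text
clock: 23.43
tool_pos: [0.581, -0.1383, 0.1181]
orientation: [0.991, 0.136, -0.001, -0.0]
wrist_force: [0.7, 0.6, -1.1]
grip_width: 0.0411
t 23.43 pos [ 0.581  -0.1383  0.1181] yaw 15.58 tilt [-1.4e-03  2.0e-04 -1.0e+00] q [-0.35  0.28  1.76 -0.    1.1   0.95] F [ 0.7  0.6 -1.1] w 0.0411
shift x 0.0221 y -0.0011 z 0.0026 turn -0.0013 (ccw target +360: -6.2845)
crop 340 139 5.0
crop 226 255 5.0
```

View pics/z11.png

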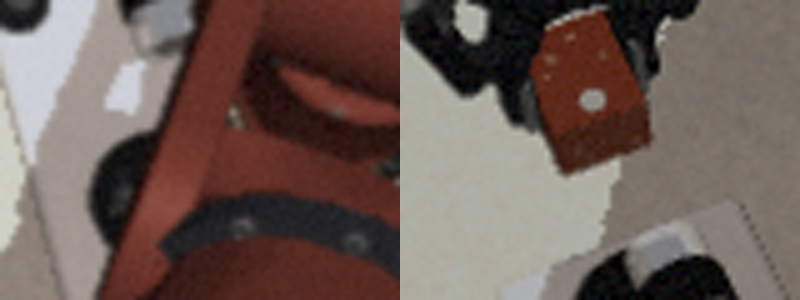

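```bash
python3 - <<'E'
from h import *
px=lambda u,v:[226+(u-400)/5,255+v/5]
for e,z in(([(565,176),(652,144)],.1103),([(553,134),(640,104)],.1443)):
    E=onplane('scene',[px(*q) for q in e],z)[:,:2]*1000;print(E.round(1),E.mean(0).round(1),'expect 607,-128.3','heading',np.degrees(np.arctan2(-(E[1]-E[0])[0],(E[1]-E[0])[1])).round(1))
E
```

```text
[[ 614.9 -146.4]
 [ 604.9 -108.4]] [ 609.9 -127.4] expect 607,-128.3 heading 14.7
[[ 616.6 -147.6]
 [ 607.7 -110.8]] [ 612.1 -129.2] expect 607,-128.3 heading 13.6
```

```bash
python3 -m creep '[[0.01,-0.0005,0.0025,0],[0.01,0,0,0],[0,0,0,0],[0,0,0,0],[0,0,0,0],[0,0,0,0]]';python3 go.py .602 -.1313 .1155 15.65; python3 snap.py 12 .625 -.13 .125 80
```

```text
clock: 24.03
tool_pos: [0.6007, -0.1336, 0.1157]
orientation: [0.991, 0.134, -0.0, -0.0]
wrist_force: [0.1, 0.3, -2.0]
grip_width: 0.041
t 24.03 pos [ 0.6007 -0.1336  0.1157] yaw 15.46 tilt [-5.e-04  1.e-04 -1.e+00] q [-0.33  0.32  1.72 -0.    1.1   0.97] F [ 0.1  0.3 -2. ] w 0.0410
shift x 0.0019 y -0.0019 z 0.0002 turn -0.0034 (ccw target +360: -6.2866)
crop 340 135 5.0
crop 226 259 5.0
```

View pics/z12.png

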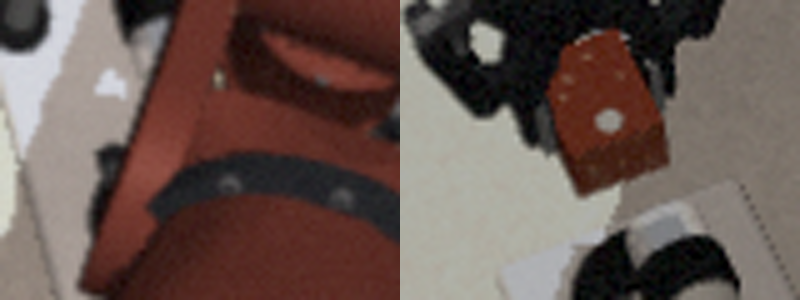

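```bash
python3 -m creep '[[0.0,-0.002,0.0,-0.003],[0,0,0,0],[0,0,0,0],[0,0,0,0],[0,0,0,0],[0,0,0,0],[0,0,0,0],[0,0,0,0],[0,0,0,0],[0,0,0,0]]';python3 go.py .602 -.1313 .1155 15.65; python3 snap.py 13 .625 -.13 .125 80; python3 -m creep '[[0,0,0,0],[0,0,0,0],[0,0,0,0],[0,0,0,0],[0,0,0,0],[0,0,0,0],[0,0,0,0],[0,0,0,0],[0,0,0,0],[0,0,0,0]]';python3 go.py .602 -.1313 .1155 15.65
```

```text
clock: 24.97
tool_pos: [0.6004, -0.1317, 0.1158]
orientation: [0.991, 0.136, -0.0, 0.0]
wrist_force: [-0.8, -0.3, -1.6]
grip_width: 0.0407
t 24.97 pos [ 0.6004 -0.1317  0.1158] yaw 15.63 tilt [-0. -0. -1.] q [-0.33  0.31  1.72 -0.    1.1   0.97] F [-0.8 -0.3 -1.6] w 0.0407
shift x 0.0017 y 0.0001 z 0.0003 turn -0.0003 (ccw target +360: -6.2835)
crop 340 135 5.0
crop 226 259 5.0
clock: 25.9
tool_pos: [0.6004, -0.1317, 0.1158]
orientation: [0.991, 0.136, -0.0, 0.0]
wrist_force: [-1.1, 0.1, -2.7]
grip_width: 0.0409
t 25.90 pos [ 0.6004 -0.1317  0.1158] yaw 15.63 tilt [ 0. -0. -1.] q [-0.33  0.31  1.72 -0.    1.1   0.97] F [-1.1  0.1 -2.7] w 0.0409
shift x 0.0017 y 0.0001 z 0.0003 turn -0.0003 (ccw target +360: -6.2835)
```

View pics/z13.png

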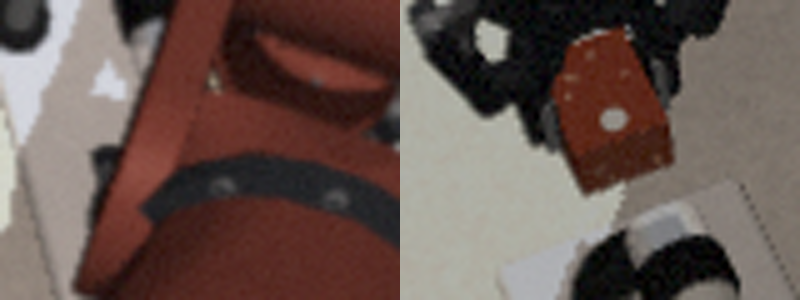

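```bash
python3 -m creep '[[-0.015,0,0,0],[-0.03,0,0,0],[-0.03,0,0,0],[-0.01,0,-0.02,-0.1],[0,0,-0.02,-0.12],[0,0,0,-0.12],[0,0,0,-0.12],[0,0,0,-0.12],[0,0,0,-0.12],[0,0,0,-0.12]]'; python3 -m creep '[[0,0,0,-0.12],[0,0,0,-0.12],[0,0,0,-0.12],[0,0,0,-0.12],[0,0,0,-0.12],[0,0,0,-0.06],[0,0,0,0],[0,0,0,0]]';python3 go.py .600 .318 .12 100.7
```

```text
clock: 26.73
tool_pos: [0.5185, -0.1546, 0.1561]
orientation: [0.853, 0.522, 0.0, 0.0]
wrist_force: [-0.1, -0.5, -2.6]
grip_width: 0.0411
clock: 27.4
tool_pos: [0.5185, -0.1546, 0.1559]
orientation: [0.641, 0.768, 0.0, 0.0]
wrist_force: [1.0, 0.6, -1.6]
grip_width: 0.0409
t 27.40 pos [ 0.5185 -0.1546  0.1559] yaw 100.33 tilt [ 2.e-04 -1.e-04 -1.e+00] q [-0.42  0.12  1.88  0.    1.15 -0.6 ] F [ 1.   0.6 -1.6] w 0.0409
shift x 0.4503 y 0.1649 z 0.0359 turn -0.0065 (ccw target +360: -6.2897)
```

```bash
python3 -m creep '[[0.02,0.009,0,-0.006],[0.038,0.014,0,0],[0.038,0.014,0,0],[0.038,0.014,0,0],[0.038,0.014,0,0],[0.038,0.014,0,0],[0.038,0.014,0,0],[0.038,0.014,0,0],[0.038,0.014,0,0],[0.038,0.014,0,0]]'; python3 -m creep '[[0.038,0.013,0,0],[0.038,0.013,0,0],[0.012,0.004,0.01,0],[0,0,0.02,0],[0,0,0,0],[0,0,0,0],[0,0,0,0]]';python3 go.py .600 .318 .04 100.7
```

```text
clock: 28.23
tool_pos: [0.5836, 0.2284, 0.1559]
orientation: [0.638, 0.77, 0.0, 0.0]
wrist_force: [1.0, -0.6, -1.4]
grip_width: 0.0409
clock: 28.82
tool_pos: [0.5965, 0.3175, 0.1257]
orientation: [0.638, 0.77, -0.0, -0.0]
wrist_force: [0.2, -0.4, -1.4]
grip_width: 0.0407
t 28.82 pos [0.5965 0.3175 0.1257] yaw 100.69 tilt [-7.e-04 -5.e-04 -1.e+00] q [ 0.39  0.42  1.56 -0.    1.16  0.2 ] F [ 0.2 -0.4 -1.4] w 0.0407
shift x -0.0002 y 0.0035 z 0.0857 turn -0.0001 (ccw target +360: -6.2833)
```

```bash
python3 -m creep '[[0,0.002,0.02,0],[0,0,0.03,0],[0,0,0.03,0],[0,0,0.02,0],[0,0,0.008,0],[0,0,0.003,0],[0,0,0,0],[0,0,0,0],[0,0,0,0]]';python3 go.py .600 .318 .0117 100.7
```

```text
clock: 29.57
tool_pos: [0.6007, 0.3193, 0.0176]
orientation: [0.638, 0.77, 0.002, 0.001]
wrist_force: [0.8, 0.3, -2.1]
grip_width: 0.0409
t 29.57 pos [0.6007 0.3193 0.0176] yaw 100.75 tilt [ 0.0043  0.0018 -1.    ] q [0.39 0.56 1.59 0.   0.99 0.2 ] F [ 0.8  0.3 -2.1] w 0.0409
shift x -0.0012 y -0.0010 z 0.0059 turn 0.0009 (ccw target +360: -6.2823)
```

```bash
python3 -m creep '[[0,0,0.003,0],[0,0,0.003,0],[0,0,0,0],[0,0,0,0],[0,0,0,0]]';python3 go.py .600 .318 .0117 100.7;python3 -m creep '[[0,0,0,0],[0,0,0,0],[0,0,0,0],[0,0,0,0],[0,0,0,0],[0,0,-0.02,0],[0,0,-0.04,0],[0,0,-0.04,0],[0,0,-0.04,0]]' 0; python3 go.py .4292 -.3224 .16 5.5
```

```text
clock: 29.98
tool_pos: [0.6004, 0.3195, 0.0118]
orientation: [0.638, 0.77, 0.002, 0.001]
wrist_force: [-1.3, 0.9, 4.4]
grip_width: 0.0409
t 29.98 pos [0.6004 0.3195 0.0118] yaw 100.78 tilt [ 0.0034  0.0012 -1.    ] q [ 0.39  0.57  1.59 -0.    0.98  0.2 ] F [-1.3  0.9  4.4] w 0.0409
shift x -0.0014 y -0.0007 z 0.0001 turn 0.0015 (ccw target +360: -6.2817)
clock: 30.73
tool_pos: [0.5977, 0.3183, 0.1491]
orientation: [0.638, 0.77, -0.001, -0.001]
wrist_force: [0.5, 0.2, 0.4]
grip_width: 0.0854
t 30.73 pos [0.5977 0.3183 0.1491] yaw 100.77 tilt [-2.2e-03 -9.0e-04 -1.0e+00] q [0.39 0.4  1.54 0.   1.2  0.2 ] F [0.5 0.2 0.4] w 0.0854
shift x -0.5979 y -0.2853 z -0.0109 turn 1.6628 (ccw target +360: -4.6204)
```

```bash
python3 -m creep '[[-0.02,-0.01,-0.02,0],[-0.033,-0.0157,-0.02,0],[-0.033,-0.0157,0,0],[-0.033,-0.0157,0,0],[-0.033,-0.0157,0,0],[-0.033,-0.0157,0,0],[-0.033,-0.0157,0,0],[-0.033,-0.0157,0,0],[-0.033,-0.0157,0,0],[-0.033,-0.0157,0,0]]'; python3 -m creep '[[-0.033,-0.0157,0,0],[-0.033,-0.0157,0,0],[-0.033,-0.0157,0,0],[-0.033,-0.0157,0,0],[-0.033,-0.0157,0,0],[-0.033,-0.0157,0,0],[0,0,0,0.12],[0,0,0,0.12],[0,0,0,0.12],[0,0,0,0.12]]';python3 go.py .4292 -.3224 .16 5.5; python3 snap.py 14 .61 .26 .03 100
```

```text
clock: 31.57
tool_pos: [0.5084, -0.0225, 0.1888]
orientation: [0.637, 0.77, 0.0, 0.0]
wrist_force: [1.1, 0.1, -0.1]
grip_width: 0.0854
clock: 32.4
tool_pos: [0.4533, -0.2335, 0.1886]
orientation: [0.805, 0.594, -0.0, -0.0]
wrist_force: [-0.1, 0.4, -0.3]
grip_width: 0.0858
t 32.40 pos [ 0.4533 -0.2335  0.1886] yaw 72.86 tilt [-2.e-04  3.e-04 -1.e+00] q [-0.61  0.01  1.92  0.    1.21 -0.31] F [-0.1  0.4 -0.3] w 0.0858
shift x -0.0920 y 0.0032 z 0.0286 turn 1.1757 (ccw target +360: -5.1075)
crop 164 141 4.0
crop 387 245 4.0
```

View pics/z14.png

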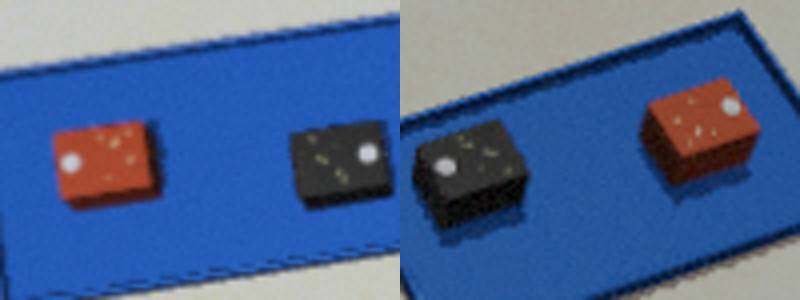

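Both blocks stand in the tray. Now to the dial.

```bash
python3 -m creep '[[-0.031,0.001,0,0],[-0.031,0.001,0,0],[-0.03,0.001,0,0],[0,0,0.01,0.12],[0,0,0.01,0.12],[0,0,0.01,0.12],[0,0,0,0.12],[0,0,0,0.12],[0,0,0,0.12],[0,0,0,0.12]]'; python3 -m creep '[[0,0,0,0.12],[0,0,0,0.12],[0,0,0,0.1],[0,0,0,0],[0,0,0,0]]'; python3 go.py .4292 -.3224 .078 5.5
```

```text
clock: 33.33
tool_pos: [0.43, -0.3219, 0.1586]
orientation: [0.976, 0.217, -0.0, -0.0]
wrist_force: [0.4, -0.1, -0.5]
grip_width: 0.0855
clock: 33.75
tool_pos: [0.4301, -0.3219, 0.1588]
orientation: [0.999, 0.052, -0.0, -0.0]
wrist_force: [0.6, 0.1, -0.8]
grip_width: 0.0854
t 33.75 pos [ 0.4301 -0.3219  0.1588] yaw 5.94 tilt [-1.e-04  0.e+00 -1.e+00] q [-0.77  0.11  1.88 -0.    1.15  0.69] F [ 0.6  0.1 -0.8] w 0.0854
shift x -0.0009 y 0.0004 z 0.0808 turn 0.0077 (ccw target +360: -6.2755)
```

```bash
python3 -m creep '[[0,0,0.02,0.007],[0,0,0.02,0],[0,0,0.02,0],[0,0,0.01,0],[0,0,0.006,0],[0,0,0,0],[0,0,0,0],[0,0,0,0]]'; python3 go.py .4292 -.3224 .078 5.5
```

```text
clock: 34.42
tool_pos: [0.4309, -0.3229, 0.0841]
orientation: [0.999, 0.046, 0.001, 0.001]
wrist_force: [0.5, -0.5, 0.6]
grip_width: 0.0857
t 34.42 pos [ 0.4309 -0.3229  0.0841] yaw 5.30 tilt [ 0.0017 -0.0017 -1.    ] q [-0.77  0.21  1.93  0.    1.    0.7 ] F [ 0.5 -0.5  0.6] w 0.0857
shift x -0.0017 y -0.0006 z 0.0061 turn -0.0035 (ccw target +360: -6.2867)
```

```bash
python3 -m creep '[[-0.001,0,0.005,-0.003],[0,0,0,0],[0,0,0,0]]'; python3 -m creep '[[0,0,0,0],[0,0,0,0],[0,0,0,0],[0,0,0,0],[0,0,0,0],[0,0,0,0],[0,0,0,0],[0,0,0,0]]' 255; python3 go.py .4292 -.3224 .078 5.5;  python3 -m creep '[[0,0,0,0.1],[0,0,0,0.1],[0,0,0,0.1],[0,0,0,0.1],[0,0,0,0.1],[0,0,0,0.1],[0,0,0,0.098],[0,0,0,0],[0,0,0,0],[0,0,0,0]]'; python3 go.py .4292 -.3224 .076 -34.5
```

```text
clock: 34.67
tool_pos: [0.429, -0.3222, 0.0781]
orientation: [0.999, 0.047, 0.0, 0.0]
wrist_force: [0.1, 0.3, -0.6]
grip_width: 0.0854
clock: 35.33
tool_pos: [0.4291, -0.322, 0.0781]
orientation: [0.999, 0.047, -0.0, -0.0]
wrist_force: [-1.1, 0.7, 2.8]
grip_width: 0.0104
t 35.33 pos [ 0.4291 -0.322   0.0781] yaw 5.43 tilt [-1.e-04  5.e-04 -1.e+00] q [-0.77  0.22  1.93  0.    0.99  0.7 ] F [-1.1  0.7  2.8] w 0.0104
shift x 0.0001 y 0.0004 z 0.0001 turn -0.0012 (ccw target +360: -6.2844)
clock: 36.17
tool_pos: [0.4291, -0.3217, 0.0781]
orientation: [0.955, -0.296, -0.0, -0.0]
wrist_force: [-1.2, 3.3, 4.2]
grip_width: 0.0105
t 36.17 pos [ 0.4291 -0.3217  0.0781] yaw -34.45 tilt [-1.e-04  1.e-03 -1.e+00] q [-0.77  0.22  1.93  0.    0.99  1.4 ] F [-1.2  3.3  4.2] w 0.0105
shift x 0.0005 y 0.0005 z 0.0021 turn 0.0009 (ccw target +360: -6.2823)
```

```bash
python3 -m creep '[[0,0,0,0],[0,0,0,0],[0,0,0,0],[0,0,0,0],[0,0,0,0],[0,0,0,0],[0,0,-0.02,0],[0,0,-0.03,0],[0,0,-0.04,0],[0,0,-0.02,0]]' 0; python3 -m creep '[[0,0,0,-0.12],[0,0,0,-0.12],[0,0,0,-0.12],[0,0,0,-0.12]]';  python3 snap.py 15 .43 -.323 .08 100; python3 blk.py 15 bas .038 262,184 25;  python3 blk.py 15 sand .038 202,182 25; python3 go.py .6226 .2 .15 100.6
```

```text
clock: 37.0
tool_pos: [0.4305, -0.3237, 0.1921]
orientation: [0.955, -0.297, 0.003, 0.001]
wrist_force: [1.1, 0.4, 1.2]
grip_width: 0.0857
clock: 37.33
tool_pos: [0.4291, -0.3223, 0.1882]
orientation: [0.998, -0.059, 0.0, 0.0]
wrist_force: [-0.7, -0.1, 0.1]
grip_width: 0.0854
crop 411 218 4.0
crop 130 206 4.0
dab [610.5 160.2]
bas centre(top cam) [603.  175.7] corrected y+2.3: [603. 178.] size [51.3 62.4] heading -79.3
dab [599.4 337.4]
sand centre(top cam) [601.3 319.4] corrected y+2.3: [601.3 321.7] size [40.3 54.5] heading 100.9
t 37.43 pos [ 0.429  -0.3222  0.1879] yaw -7.07 tilt [ 1.e-04 -3.e-04 -1.e+00] q [-0.77  0.07  1.86 -0.    1.21  0.92] F [-0.3 -0.   0.8] w 0.0851
shift x 0.1278 y -0.5421 z 0.0379 turn -1.8792 (ccw target +360: -8.1624)
```

View pics/z15.png

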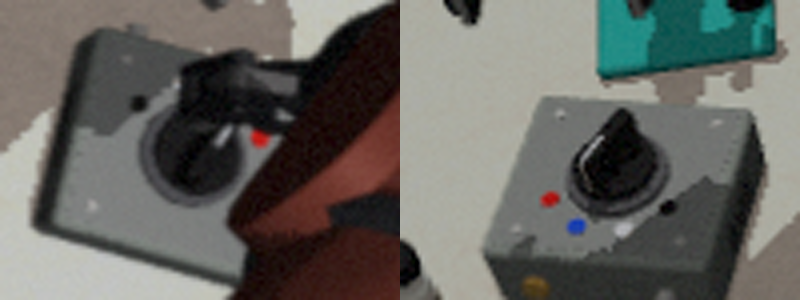

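View pics/top15.png

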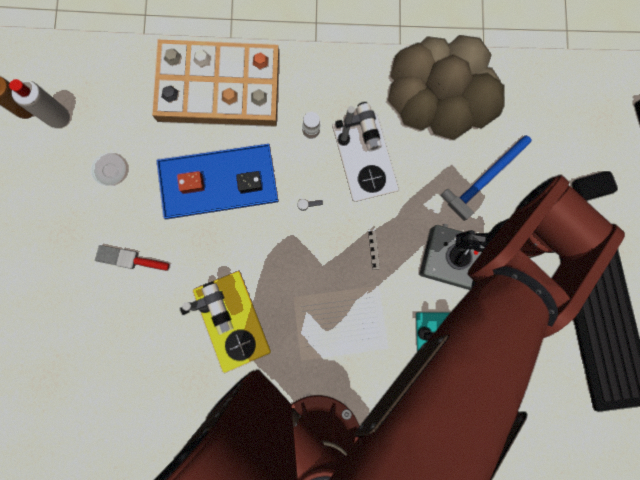

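```bash
sed -i "s/(R+G+B<240)/(R+G+B<240)\&(B<R+25)/" blk.py; for t in 14 15; do python3 blk.py $t bas .038 249,181 25; python3 blk.py $t sand .038 190,182 25; done; python3 - <<'E'
from h import *
print(proj('top',[[.6253,.2003-.0023,.038]]))
t=cv2.imread('pics/top15.png');cv2.imwrite('pics/c8.png',cv2.resize(t[140:220,150:280],None,fx=6,fy=6,interpolation=cv2.INTER_CUBIC))
E
```

```text
dab [610.8 160. ]
bas centre(top cam) [603.1 176.6] corrected y+2.3: [603.1 178.9] size [45.6 54.8] heading -78.7
dab [599.7 337.4]
sand centre(top cam) [601.3 318.2] corrected y+2.3: [601.3 320.5] size [40.6 52.6] heading 101.0
dab [610.5 160.2]
bas centre(top cam) [603.  176.5] corrected y+2.3: [603.  178.8] size [46.  54.7] heading -79.3
dab [599.4 337.4]
sand centre(top cam) [601.5 318.4] corrected y+2.3: [601.5 320.7] size [40.3 52.3] heading 100.9
[[240.07618809 172.63088167]]
```

View pics/c8.png

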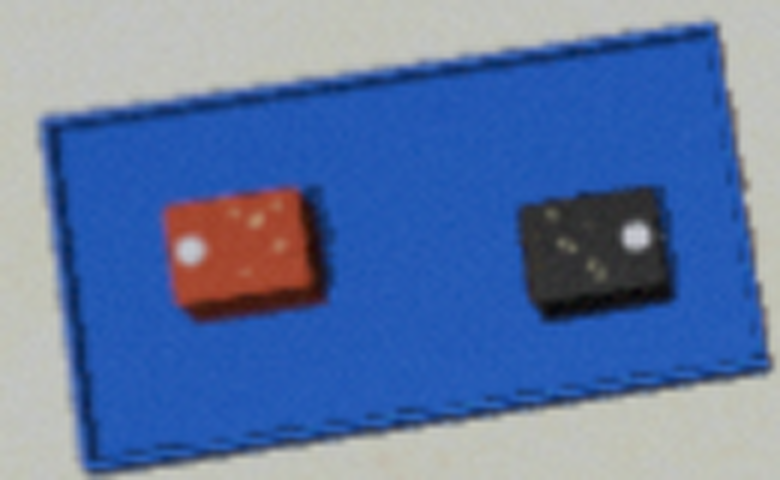

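Dial is at blue: the pointer line at scene crop (592,150) heads to the blue dot. The basalt was knocked about 3 cm inside the tray but is still upright, now near (0.6055, 0.1805), heading -79°. I'll use a part-open gripper there because of the tray wall.

```bash
python3 -m creep '[[0,-0.02,0,-0.12],[0.004,-0.03,0,-0.12],[0.008,-0.034,0,-0.12],[0.012,-0.034,0,-0.12],[0.016,-0.033,0,-0.12],[0.02,-0.031,0,-0.12],[0.023,-0.028,0,-0.12],[0.026,-0.026,0,-0.12],[0.029,-0.023,0,-0.12],[0.031,-0.02,0,-0.12]]' 70; python3 go.py .6055 .1805 .12 101; 
```

```text
clock: 38.27
tool_pos: [0.4599, 0.0197, 0.1881]
orientation: [0.858, 0.514, 0.0, 0.0]
wrist_force: [0.5, -0.1, 1.2]
grip_width: 0.0618
t 38.27 pos [0.4599 0.0197 0.1881] yaw 61.82 tilt [ 1.e-03 -2.e-04 -1.e+00] q [-0.11 -0.1   2.03 -0.    1.21  0.38] F [ 0.5 -0.1  1.2] w 0.0618
shift x 0.2105 y 0.0524 z 0.0681 turn -0.6838 (ccw target +360: -6.9670)
```

```bash
python3 -m creep '[[0.035,0.009,0,0],[0.035,0.009,0,0],[0.035,0.009,0.01,0],[0.035,0.009,0.02,0],[0.035,0.009,0.02,0],[0,0,0.01,-0.12],[0,0,0,-0.12],[0,0,0,-0.12],[0,0,0,-0.12],[0,0,0,-0.12]]' ;python3 -m creep '[[0,0,0,-0.05],[0,0,0,0],[0,0,0,0]]'; python3 go.py .6055 .1805 .12 101;python3 snap.py 16 .6055 .18 .04 80
```

```text
clock: 39.1
tool_pos: [0.5825, 0.1509, 0.1272]
orientation: [0.668, 0.745, -0.0, -0.0]
wrist_force: [-0.6, -0.6, -0.1]
grip_width: 0.0622
clock: 39.35
tool_pos: [0.5825, 0.1507, 0.1276]
orientation: [0.651, 0.759, -0.0, -0.0]
wrist_force: [0.8, 0.5, 0.5]
grip_width: 0.0617
t 39.35 pos [0.5825 0.1507 0.1276] yaw 98.74 tilt [-3.e-04 -1.e-04 -1.e+00] q [ 0.14  0.27  1.75 -0.    1.12 -0.02] F [0.8 0.5 0.5] w 0.0617
shift x 0.0259 y 0.0273 z 0.0076 turn -0.0395 (ccw target +360: -6.3227)
crop 207 150 5.0
crop 363 253 5.0
```

View pics/z16.png

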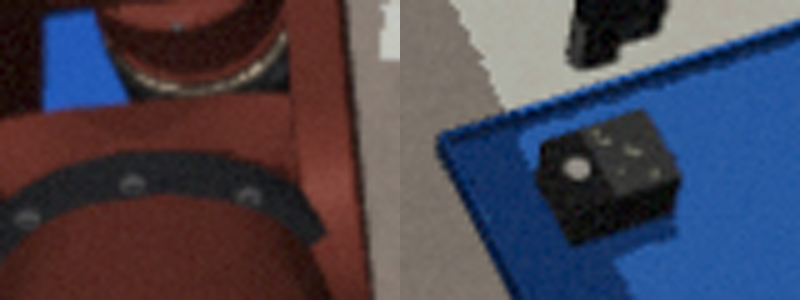

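```bash
python3 - <<'E'
from h import *
print(onplane('scene',[[404.6,285.5]],.038)-[0,.0025,0])
E
python3 -m creep '[[0.02,0.02,0,-0.02],[0.006,0.0075,0,-0.02],[0,0,0.02,0],[0,0,0.02,0],[0,0,0.02,0],[0,0,0,0],[0,0,0,0]]';python3 go.py .6055 .1805 .009 101
```

```text
[[0.61015084 0.17803162 0.038     ]]
clock: 40.03
tool_pos: [0.6042, 0.1806, 0.0664]
orientation: [0.635, 0.773, -0.001, -0.001]
wrist_force: [-0.1, 0.5, 1.5]
grip_width: 0.0617
t 40.03 pos [0.6042 0.1806 0.0664] yaw 101.22 tilt [-3.6e-03 -8.0e-04 -1.0e+00] q [ 0.18  0.41  1.7  -0.    1.03 -0.02] F [-0.1  0.5  1.5] w 0.0617
shift x -0.0003 y 0.0013 z 0.0574 turn 0.0038 (ccw target +360: -6.2794)
```

```bash
python3 -m creep '[[-0.001,0.002,0.015,0],[0,0,0.02,0],[0,0,0.014,0],[0,0,0.006,0],[0,0,0,0],[0,0,0,0],[0,0,0,0]]';python3 go.py .607 .1795 .0095 101
```

```text
clock: 40.62
tool_pos: [0.6087, 0.1804, 0.0139]
orientation: [0.635, 0.773, 0.001, 0.001]
wrist_force: [0.0, -0.6, 0.8]
grip_width: 0.062
t 40.62 pos [0.6087 0.1804 0.0139] yaw 101.23 tilt [ 1.9e-03  4.0e-04 -1.0e+00] q [ 0.18  0.49  1.71  0.    0.94 -0.02] F [ 0.  -0.6  0.8] w 0.0620
shift x -0.0006 y -0.0018 z 0.0044 turn 0.0040 (ccw target +360: -6.2792)
```

```bash
python3 -m creep '[[0,0,0.004,0],[0,0,0,0],[0,0,0,0]]';python3 -m creep '[[0,0,0,0],[0,0,0,0],[0,0,0,0],[0,0,0,0],[0,0,0,0],[0,0,0,0],[0,0,0,0]]' 255; python3 go.py; python3 -m creep '[[0,0,-0.02,0],[0,0,-0.04,0],[0,0,-0.04,0],[0,0,-0.03,0],[0,0,0,0],[0,0,0,0]]';python3 go.py .5175 -.155 .116 15.65
```

```text
clock: 40.87
tool_pos: [0.6079, 0.1803, 0.0092]
orientation: [0.635, 0.773, 0.0, 0.0]
wrist_force: [-0.5, 0.3, -0.6]
grip_width: 0.0615
clock: 41.45
tool_pos: [0.6081, 0.1804, 0.0094]
orientation: [0.635, 0.773, 0.0, 0.0]
wrist_force: [-0.8, 1.0, 3.1]
grip_width: 0.041
t 41.45 pos [0.6081 0.1804 0.0094] yaw 101.23 tilt [ 7.e-04  2.e-04 -1.e+00] q [ 0.18  0.5   1.71  0.    0.94 -0.02] F [-0.8  1.   3.1] w 0.0410
clock: 41.95
tool_pos: [0.6093, 0.1805, 0.141]
orientation: [0.635, 0.773, 0.002, 0.002]
wrist_force: [-0.3, 0.5, -2.8]
grip_width: 0.0412
t 41.95 pos [0.6093 0.1805 0.141 ] yaw 101.23 tilt [ 4.8e-03  9.0e-04 -1.0e+00] q [ 0.18  0.32  1.66  0.    1.15 -0.02] F [-0.3  0.5 -2.8] w 0.0412
shift x -0.3112 y -0.1554 z 0.0250 turn 1.4937 (ccw target +360: -4.7895)
```

```bash
python3 -m creep '[[-0.02,-0.01,0,0],[-0.033,-0.0165,0,0],[-0.033,-0.0165,0,0],[-0.033,-0.0165,0,0],[-0.033,-0.0165,0,0],[-0.033,-0.0165,0,0],[-0.033,-0.0165,0,0],[-0.033,-0.0165,0,0],[-0.033,-0.0165,0,0],[-0.027,-0.0135,0,0]]'; python3 -m creep '[[0,0,0,0.12],[0,0,0,0.12],[0,0,0,0.12],[0,0,0,0.12],[0,0,0,0.12],[0,0,0,0.12],[0,0,0,0.12],[0,0,0,0.12],[0,0,0,0.12],[0,0,0,0.12]]'; python3 -m creep '[[0,0,0.01,0.12],[0,0,0.01,0.12],[0,0,0.005,0.054],[0,0,0,0],[0,0,0,0]]';python3 go.py .57 -.1402 .1134 15.65
```

```text
clock: 42.78
tool_pos: [0.5123, -0.1563, 0.1353]
orientation: [0.635, 0.773, -0.001, -0.003]
wrist_force: [0.9, -0.5, -2.6]
grip_width: 0.0409
clock: 43.62
tool_pos: [0.5131, -0.1539, 0.1351]
orientation: [0.961, 0.277, -0.003, -0.002]
wrist_force: [-0.0, 0.2, -2.0]
grip_width: 0.0411
clock: 44.03
tool_pos: [0.5134, -0.154, 0.1108]
orientation: [0.991, 0.137, -0.003, -0.002]
wrist_force: [-0.3, 0.6, -2.7]
grip_width: 0.0412
t 44.03 pos [ 0.5134 -0.154   0.1108] yaw 15.72 tilt [-0.0056  0.0025 -1.    ] q [-0.42  0.17  1.91 -0.    1.06  0.87] F [-0.3  0.6 -2.7] w 0.0412
shift x 0.0582 y 0.0020 z -0.0026 turn 0.0013 (ccw target +360: -6.2819)
```

```bash
python3 -m creep '[[0.02,0.001,-0.001,0.001],[0.03,0,-0.001,0],[0.023,0,0,0],[0,0,0,0],[0,0,0,0],[0,0,0,0]]';python3 go.py .602 -.1313 .1134 15.65; python3 snap.py 17 .615 -.13 .125 80
```

```text
clock: 44.53
tool_pos: [0.5852, -0.1362, 0.115]
orientation: [0.991, 0.136, -0.001, -0.0]
wrist_force: [-0.7, 0.1, -2.1]
grip_width: 0.041
t 44.53 pos [ 0.5852 -0.1362  0.115 ] yaw 15.64 tilt [-2.5e-03  5.0e-04 -1.0e+00] q [-0.35  0.29  1.76 -0.    1.1   0.95] F [-0.7  0.1 -2.1] w 0.0410
shift x 0.0175 y -0.0002 z 0.0016 turn -0.0002 (ccw target +360: -6.2834)
crop 340 139 5.0
crop 226 255 5.0
```

View pics/z17.png

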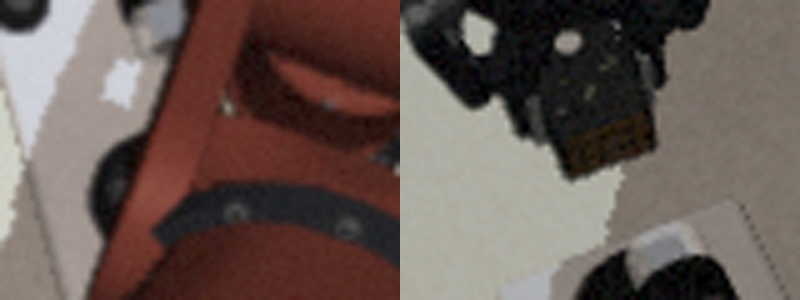

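```bash
cat > edge.py <<'E'
import sys;from h import *
a=list(map(float,sys.argv[1:]))  # cropx cropy u1 v1 u2 v2 z
px=lambda u,v:[a[0]+(u-400)/5,a[1]+v/5]
E=onplane('scene',[px(a[2],a[3]),px(a[4],a[5])],a[6])[:,:2]*1000;m=E.mean(0)
h=np.array([np.cos(np.radians(15.65)),np.sin(np.radians(15.65))]);n=np.array([-h[1],h[0]]);d=np.array([628.2,-120.7])-m
print(E.round(1),m.round(1),'to go: ahead %.1f left %.1f'%(d@h,d@n),'width %.1f heading %.1f'%(np.linalg.norm(E[1]-E[0]),np.degrees(np.arctan2(-(E[1]-E[0])[0],(E[1]-E[0])[1]))))
E
python3 edge.py 226 255 572 181 657 149 .1096
```

```text
[[ 617.4 -143.7]
 [ 607.3 -106.5]] [ 612.4 -125.1] to go: ahead 16.4 left -0.0 width 38.5 heading 15.2
```

Camera says 16.4 mm ahead, robot frame 17.5. Advancing 17 mm.

```bash
python3 -m creep '[[0.009,0,0.001,0],[0.008,0,0,0],[0,0,0,0],[0,0,0,0],[0,0,0,0],[0,0,0,0],[0,0,0,0]]';python3 go.py .602 -.1313 .1134 15.65; python3 snap.py 18 .625 -.13 .125 80; python3 -m creep '[[0,0,0,0],[0,0,0,0],[0,0,0,0],[0,0,0,0],[0,0,0,0],[0,0,0,0],[0,0,0,0],[0,0,0,0],[0,0,0,0],[0,0,0,0]]';python3 go.py .602 -.1313 .1134 15.65
```

```text
clock: 45.22
tool_pos: [0.6025, -0.1318, 0.1148]
orientation: [0.991, 0.135, -0.0, -0.0]
wrist_force: [0.3, 0.8, -1.6]
grip_width: 0.0413
t 45.22 pos [ 0.6025 -0.1318  0.1148] yaw 15.57 tilt [-3.e-04  1.e-04 -1.e+00] q [-0.33  0.32  1.72 -0.    1.1   0.97] F [ 0.3  0.8 -1.6] w 0.0413
shift x -0.0003 y -0.0006 z 0.0014 turn -0.0015 (ccw target +360: -6.2846)
crop 340 135 5.0
crop 226 259 5.0
clock: 46.15
tool_pos: [0.6027, -0.1319, 0.1148]
orientation: [0.991, 0.135, 0.0, -0.0]
wrist_force: [0.0, 0.2, -2.3]
grip_width: 0.041
t 46.15 pos [ 0.6027 -0.1319  0.1148] yaw 15.57 tilt [ 0.  0. -1.] q [-0.33  0.32  1.72  0.    1.1   0.97] F [ 0.   0.2 -2.3] w 0.0410
shift x -0.0005 y -0.0007 z 0.0014 turn -0.0013 (ccw target +360: -6.2845)
```

View pics/z18.png

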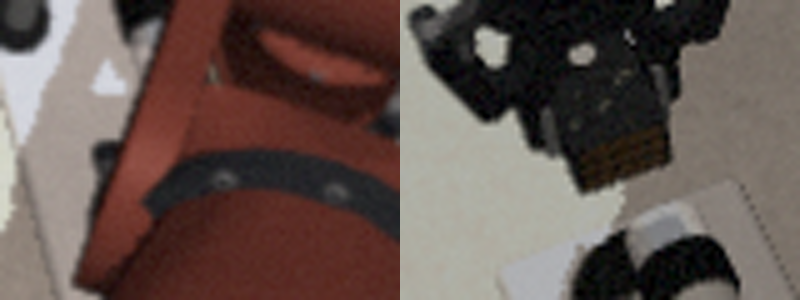

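```bash
python3 -m creep '[[-0.0003,-0.0007,0.0014,-0.0014],[0,0,0,0],[0,0,0,0],[0,0,0,0],[0,0,0,0],[0,0,0,0],[0,0,0,0],[0,0,0,0],[0,0,0,0],[0,0,0,0]]';python3 -m creep '[[0,0,0,0],[0,0,0,0],[0,0,0,0],[0,0,0,0],[0,0,0,0],[0,0,0,0],[0,0,0,0]]';python3 go.py .602 -.1313 .1134 15.65;python3 snap.py 19 .625 -.13 .125 80; python3 edge.py 226 259 585 193 672 161 .108
```

```text
clock: 46.98
tool_pos: [0.6023, -0.1312, 0.1135]
orientation: [0.991, 0.136, 0.0, 0.0]
wrist_force: [0.4, -0.0, -2.3]
grip_width: 0.0412
clock: 47.57
tool_pos: [0.6022, -0.1313, 0.1134]
orientation: [0.991, 0.136, -0.0, -0.0]
wrist_force: [-0.0, -0.1, -2.5]
grip_width: 0.0411
t 47.57 pos [ 0.6022 -0.1313  0.1134] yaw 15.65 tilt [-1.e-04 -0.e+00 -1.e+00] q [-0.33  0.32  1.72 -0.    1.1   0.97] F [-0.  -0.1 -2.5] w 0.0411
shift x -0.0002 y -0.0000 z 0.0000 turn 0.0000 (ccw target +360: -6.2831)
crop 340 135 5.0
crop 226 259 5.0
[[ 633.2 -139.7]
 [ 623.5 -102. ]] [ 628.3 -120.9] to go: ahead -0.1 left 0.2 width 38.9 heading 14.5
```

View pics/z19.png

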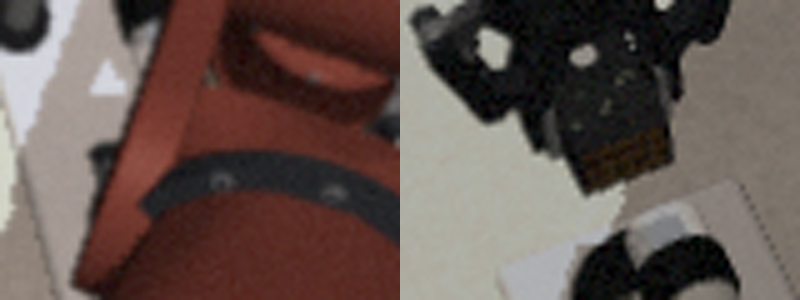

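```bash
python3 -m creep '[[-0.015,0,0,0],[-0.03,0,0,0],[-0.03,0,0,0],[-0.01,0,-0.02,-0.1],[0,0,-0.02,-0.12],[0,0,0,-0.12],[0,0,0,-0.12],[0,0,0,-0.12],[0,0,0,-0.12],[0,0,0,-0.12]]'; python3 -m creep '[[0,0,0,-0.12],[0,0,0,-0.12],[0,0,0,-0.12],[0,0,0,-0.12],[0,0,0,-0.12],[0,0,0,-0.065],[0,0,0,0],[0,0,0,0]]';python3 go.py .6226 .2 .12 100.7
```

```text
clock: 48.5
tool_pos: [0.5204, -0.1542, 0.1537]
orientation: [0.853, 0.522, 0.0, 0.0]
wrist_force: [-0.1, -0.5, -2.7]
grip_width: 0.0411
clock: 49.17
tool_pos: [0.5204, -0.1542, 0.1535]
orientation: [0.639, 0.77, 0.0, 0.0]
wrist_force: [-0.1, 0.5, -2.2]
grip_width: 0.0413
t 49.17 pos [ 0.5204 -0.1542  0.1535] yaw 100.63 tilt [ 1.e-04 -1.e-04 -1.e+00] q [-0.42  0.12  1.87 -0.    1.14 -0.6 ] F [-0.1  0.5 -2.2] w 0.0413
shift x 0.3292 y 0.1658 z 0.0335 turn -0.0012 (ccw target +360: -6.2844)
```

```bash
python3 -m creep '[[0.02,0.01,0,0],[0.034,0.017,0,0],[0.034,0.017,0,0],[0.034,0.017,0,0],[0.034,0.017,0,0],[0.034,0.017,0,0],[0.034,0.017,0,0],[0.034,0.017,0,0],[0.034,0.017,0,0],[0.034,0.017,0,0]]'; python3 -m creep '[[0.002,0.003,0.02,0],[0,0,0.03,0],[0,0,0.03,0],[0,0,0.03,0],[0,0,0.02,0],[0,0,0,0],[0,0,0,0],[0,0,0,0]]';python3 go.py .6226 .2 .0094 100.7
```

```text
clock: 50.0
tool_pos: [0.62, 0.1984, 0.1534]
orientation: [0.638, 0.77, -0.0, 0.0]
wrist_force: [0.7, 0.2, -2.4]
grip_width: 0.0411
clock: 50.67
tool_pos: [0.6238, 0.1993, 0.025]
orientation: [0.638, 0.77, 0.001, 0.001]
wrist_force: [0.5, -0.3, -2.0]
grip_width: 0.0412
t 50.67 pos [0.6238 0.1993 0.025 ] yaw 100.70 tilt [ 2.7e-03  6.0e-04 -1.0e+00] q [0.2  0.51 1.65 0.   0.98 0.02] F [ 0.5 -0.3 -2. ] w 0.0412
shift x 0.0010 y -0.0011 z 0.0156 turn -0.0001 (ccw target +360: -6.2832)
```

```bash
python3 -m creep '[[0,0,0.01,0],[0,0,0.005,0],[0,0,0,0],[0,0,0,0],[0,0,0,0]]';python3 go.py .6226 .2 .009 100.7;python3 -m creep '[[0,0,0,0],[0,0,0,0],[0,0,0,0],[0,0,0,0],[0,0,0,0],[0,0,-0.02,0],[0,0,-0.04,0],[0,0,-0.04,0],[0,0,-0.04,0],[0,0,0,0]]' 0; python3 -m creep '[[-0.03,0,0,0],[-0.036,0,0,0],[-0.036,0,0,0],[-0.036,0,0,0],[-0.036,0,0,0],[0,0,0,0],[0,0,0,0]]';python3 go.py; python3 snap.py 20 .61 .26 .03 100; python3 blk.py 20 sand .038 190,182 35;python3 blk.py 20 bas .038 240,173 25
```

```text
clock: 51.08
tool_pos: [0.6233, 0.1991, 0.0094]
orientation: [0.638, 0.77, 0.001, 0.001]
wrist_force: [-0.2, -0.8, 0.2]
grip_width: 0.0415
t 51.08 pos [0.6233 0.1991 0.0094] yaw 100.73 tilt [ 2.e-03  3.e-04 -1.e+00] q [ 0.2   0.53  1.66 -0.    0.95  0.01] F [-0.2 -0.8  0.2] w 0.0415
shift x 0.0010 y -0.0005 z 0.0004 turn 0.0006 (ccw target +360: -6.2826)
clock: 51.92
tool_pos: [0.629, 0.2005, 0.1598]
orientation: [0.638, 0.77, 0.007, 0.006]
wrist_force: [2.4, 0.3, 1.9]
grip_width: 0.0854
clock: 52.5
tool_pos: [0.655, 0.0259, 0.1483]
orientation: [0.639, 0.769, 0.0, -0.0]
wrist_force: [-0.6, 0.7, 0.3]
grip_width: 0.0855
t 52.50 pos [0.655  0.0259 0.1483] yaw 100.52 tilt [-0.e+00  2.e-04 -1.e+00] q [-0.07  0.36  1.6   0.    1.18 -0.25] F [-0.6  0.7  0.3] w 0.0855
crop 164 141 4.0
crop 387 245 4.0
dab [599.7 337.4]
sand centre(top cam) [601.3 318.2] corrected y+2.3: [601.3 320.5] size [40.6 52.6] heading 101.0
dab [628.8 179.9]
bas centre(top cam) [621.1 195.8] corrected y+2.3: [621.1 198.1] size [45.8 55.8] heading -79.7
```

View pics/z20.png

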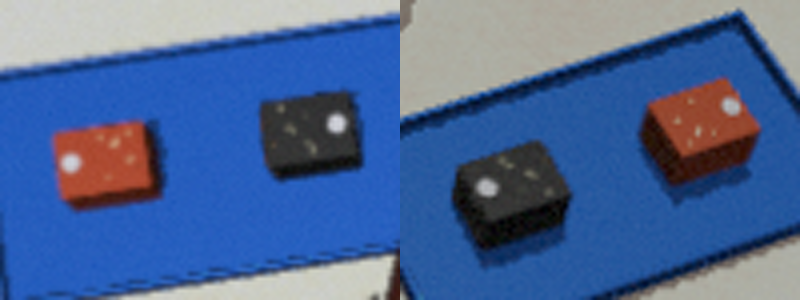

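```bash
python3 go.py .6006 .32 .148 100.9; python3 -m creep '[[0.02,0,0,0],[0.035,0,0,0],[0.036,0,0,0],[0.036,0,0,0],[0.036,0,0,0],[0.036,0,0,0],[0.036,0,0,0],[0.036,0,0,0],[0.027,0,0,0],[0,0,0,0]]' 70;python3 go.py .6006 .32 .148 100.9
```

```text
t 52.60 pos [0.6545 0.0285 0.1481] yaw 100.72 tilt [-7.e-04  7.e-04 -1.e+00] q [-0.06  0.36  1.6   0.    1.18 -0.25] F [-0.2  1.  -0.4] w 0.0851
shift x 0.2964 y 0.0013 z 0.0001 turn -0.0032 (ccw target +360: -6.2863)
clock: 53.43
tool_pos: [0.5962, 0.3283, 0.1484]
orientation: [0.635, 0.773, 0.001, -0.001]
wrist_force: [-0.1, -0.9, -0.7]
grip_width: 0.0617
t 53.43 pos [0.5962 0.3283 0.1484] yaw 101.19 tilt [-6.0e-04  3.2e-03 -1.0e+00] q [0.4  0.4  1.54 0.   1.2  0.2 ] F [-0.1 -0.9 -0.7] w 0.0617
shift x -0.0090 y 0.0028 z 0.0004 turn 0.0050 (ccw target +360: -6.2782)
```

```bash
python3 -m creep '[[0,0,0.03,0],[0,0,0.03,0],[0,0,0.02,0],[0,0,0,0],[0,0,0,0]]';python3 go.py .6006 .32 .0115 100.9
```

```text
clock: 53.85
tool_pos: [0.5971, 0.321, 0.0665]
orientation: [0.637, 0.771, -0.002, -0.001]
wrist_force: [1.0, 0.3, 1.0]
grip_width: 0.062
t 53.85 pos [0.5971 0.321  0.0665] yaw 100.82 tilt [-0.0041 -0.0016 -1.    ] q [0.39 0.5  1.58 0.   1.07 0.2 ] F [1.  0.3 1. ] w 0.0620
shift x -0.0016 y 0.0033 z 0.0550 turn -0.0013 (ccw target +360: -6.2845)
```

```bash
python3 -m creep '[[-0.001,0.001,0.015,0],[0,0,0.02,0],[0,0,0.012,0],[0,0,0.006,0],[0,0,0.003,0],[0,0,0,0],[0,0,0,0],[0,0,0,0]]';python3 go.py .6006 .32 .011 100.9
```

```text
clock: 54.52
tool_pos: [0.6014, 0.3204, 0.0137]
orientation: [0.638, 0.77, 0.001, 0.001]
wrist_force: [0.3, -0.2, 0.6]
grip_width: 0.0619
t 54.52 pos [0.6014 0.3204 0.0137] yaw 100.74 tilt [ 2.e-03  8.e-04 -1.e+00] q [ 0.39  0.57  1.58 -0.    0.98  0.2 ] F [ 0.3 -0.2  0.6] w 0.0619
shift x -0.0003 y -0.0009 z 0.0027 turn -0.0028 (ccw target +360: -6.2860)
```

```bash
python3 -m creep '[[0,0,0.003,0],[0,0,0,0],[0,0,0,0]]';python3 -m creep '[[0,0,0,0],[0,0,0,0],[0,0,0,0],[0,0,0,0],[0,0,0,0],[0,0,0,0],[0,0,0,0]]' 255; python3 go.py; python3 -m creep '[[0,0,-0.02,0],[0,0,-0.04,0],[0,0,-0.04,0],[0,0,-0.03,0],[0,0,0,0],[0,0,0,0]]';python3 go.py .5175 -.155 .116 195.65
```

```text
clock: 54.77
tool_pos: [0.6005, 0.3201, 0.0096]
orientation: [0.638, 0.77, 0.0, 0.0]
wrist_force: [-0.1, -0.2, 0.1]
grip_width: 0.0616
clock: 55.35
tool_pos: [0.6008, 0.3202, 0.0098]
orientation: [0.638, 0.77, 0.0, 0.0]
wrist_force: [0.9, 0.2, 1.9]
grip_width: 0.041
t 55.35 pos [0.6008 0.3202 0.0098] yaw 100.74 tilt [ 7.e-04  3.e-04 -1.e+00] q [0.39 0.58 1.58 0.   0.98 0.2 ] F [0.9 0.2 1.9] w 0.0410
clock: 55.85
tool_pos: [0.6019, 0.3206, 0.142]
orientation: [0.638, 0.77, 0.002, 0.001]
wrist_force: [-0.7, 0.3, -2.6]
grip_width: 0.0408
t 55.85 pos [0.6019 0.3206 0.142 ] yaw 100.74 tilt [ 0.0045  0.0018 -1.    ] q [ 0.39  0.41  1.54 -0.    1.19  0.2 ] F [-0.7  0.3 -2.6] w 0.0408
shift x -0.4516 y -0.1715 z 0.0260 turn -1.6565 (ccw target +360: -7.9397)
```

```bash
python3 -m creep '[[-0.02,-0.0076,0,0],[-0.036,-0.0137,0,0],[-0.036,-0.0137,0,0],[-0.036,-0.0137,0,0],[-0.036,-0.0137,0,0],[-0.036,-0.0137,0,0],[-0.036,-0.0137,0,0],[-0.036,-0.0137,0,0],[-0.036,-0.0137,0,0],[-0.036,-0.0137,0,0]]'; python3 -m creep '[[-0.036,-0.0137,0,0],[-0.036,-0.0137,0,0],[-0.036,-0.0136,0,0],[0,0,0,-0.1],[0,0,0,-0.12],[0,0,0,-0.12],[0,0,0,-0.12],[0,0,0,-0.12],[0,0,0,-0.12],[0,0,0,-0.12]]'; python3 -m creep '[[0,0,0.01,-0.12],[0,0,0.01,-0.12],[0,0,0,-0.12],[0,0,0,-0.12],[0,0,0,-0.12],[0,0,0,-0.12],[0,0,0,-0.116],[0,0,0,0],[0,0,0,0]]';python3 go.py .57 -.1402 .1138 195.65
```

```text
clock: 56.68
tool_pos: [0.5325, -0.0434, 0.1359]
orientation: [0.638, 0.77, -0.002, -0.003]
wrist_force: [0.8, 0.0, -1.4]
grip_width: 0.0409
clock: 57.52
tool_pos: [0.513, -0.155, 0.1358]
orientation: [0.275, 0.961, 0.0, -0.004]
wrist_force: [0.3, 0.2, -2.4]
grip_width: 0.0414
clock: 58.27
tool_pos: [0.5137, -0.1552, 0.1168]
orientation: [-0.134, 0.991, 0.001, -0.002]
wrist_force: [-0.7, -0.6, -1.8]
grip_width: 0.0411
t 58.27 pos [ 0.5137 -0.1552  0.1168] yaw -164.55 tilt [-0.0048  0.0022 -1.    ] q [-0.42  0.16  1.91 -0.    1.08 -2.26] F [-0.7 -0.6 -1.8] w 0.0411
shift x -0.0583 y -0.0006 z 0.0030 turn -0.0035 (ccw target +360: -6.2867)
```

```bash
python3 -m creep '[[-0.02,-0.0005,0.001,-0.003],[-0.03,0,0.001,0],[-0.021,0,0,0],[0,0,0,0],[0,0,0,0],[0,0,0,0]]';python3 go.py .602 -.1313 .1138 195.65; python3 snap.py 21 .615 -.13 .125 80
```

```text
clock: 58.77
tool_pos: [0.5827, -0.1369, 0.116]
orientation: [-0.137, 0.991, 0.001, -0.002]
wrist_force: [-0.1, 0.7, -1.5]
grip_width: 0.0417
t 58.77 pos [ 0.5827 -0.1369  0.116 ] yaw -164.27 tilt [-3.3e-03  8.0e-04 -1.0e+00] q [-0.35  0.29  1.76 -0.    1.1  -2.19] F [-0.1  0.7 -1.5] w 0.0417
shift x -0.0201 y 0.0002 z 0.0022 turn 0.0014 (ccw target +360: -6.2818)
crop 340 139 5.0
crop 226 255 5.0
```

View pics/z21.png

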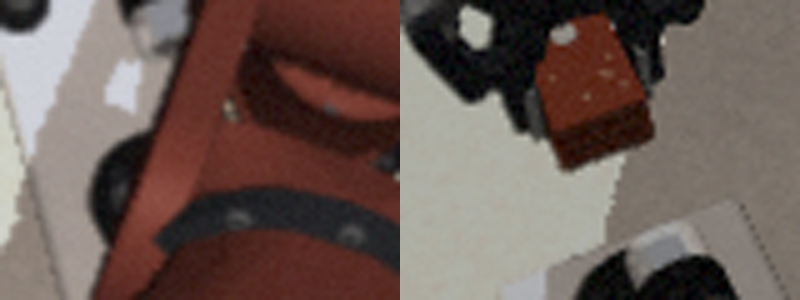

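```bash
python3 edge.py 226 255 567 172 655 140 .1102
```

```text
[[ 612.9 -145.4]
 [ 603.  -106.9]] [ 608.  -126.1] to go: ahead 21.0 left -0.2 width 39.7 heading 14.5
```

```bash
python3 -m creep '[[-0.01,0,0.002,0.001],[-0.0105,0,0,0],[0,0,0,0],[0,0,0,0],[0,0,0,0],[0,0,0,0],[0,0,0,0]]';python3 go.py .602 -.1313 .1138 195.65; python3 snap.py 22 .625 -.13 .125 80
```

```text
clock: 59.45
tool_pos: [0.6037, -0.1317, 0.1154]
orientation: [-0.137, 0.991, 0.0, -0.0]
wrist_force: [0.2, -0.1, -1.7]
grip_width: 0.0411
t 59.45 pos [ 0.6037 -0.1317  0.1154] yaw -164.27 tilt [-4.e-04  1.e-04 -1.e+00] q [-0.33  0.32  1.72 -0.    1.1  -2.17] F [ 0.2 -0.1 -1.7] w 0.0411
shift x 0.0015 y 0.0009 z 0.0016 turn 0.0014 (ccw target +360: -6.2818)
crop 340 135 5.0
crop 226 259 5.0
```

View pics/z22.png

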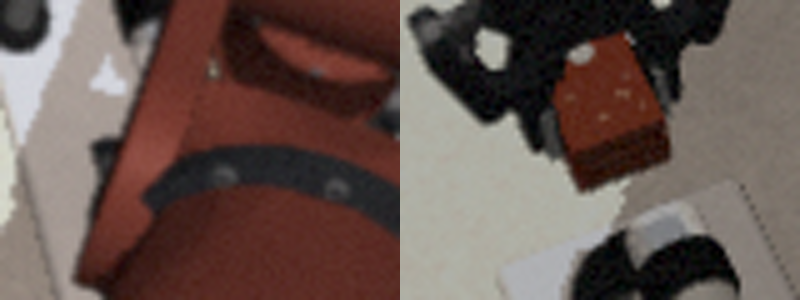

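```bash
python3 edge.py 226 259 583 192 670 160 .1096; python3 -m creep '[[0.0008,0.0008,0.0016,0.0014],[0,0,0,0],[0,0,0,0],[0,0,0,0],[0,0,0,0],[0,0,0,0],[0,0,0,0],[0,0,0,0],[0,0,0,0],[0,0,0,0]]';python3 go.py .602 -.1313 .1138 195.65;python3 snap.py 23 .625 -.13 .125 80;python3 -m creep '[[0,0,0,0],[0,0,0,0],[0,0,0,0],[0,0,0,0],[0,0,0,0],[0,0,0,0],[0,0,0,0],[0,0,0,0],[0,0,0,0],[0,0,0,0]]';python3 go.py .602 -.1313 .1138 195.65
```

```text
[[ 633.6 -140.4]
 [ 623.9 -102.8]] [ 628.8 -121.6] to go: ahead -0.3 left 1.0 width 38.9 heading 14.5
clock: 60.38
tool_pos: [0.603, -0.1312, 0.1138]
orientation: [-0.136, 0.991, 0.0, -0.0]
wrist_force: [0.0, -0.1, -1.3]
grip_width: 0.0411
t 60.38 pos [ 0.603  -0.1312  0.1138] yaw -164.35 tilt [-0.  0. -1.] q [-0.33  0.32  1.72  0.    1.1  -2.17] F [ 0.  -0.1 -1.3] w 0.0411
shift x 0.0009 y 0.0001 z 0.0000 turn 0.0001 (ccw target +360: -6.2831)
crop 340 135 5.0
crop 226 259 5.0
clock: 61.32
tool_pos: [0.6029, -0.1312, 0.1138]
orientation: [-0.136, 0.991, 0.0, -0.0]
wrist_force: [-0.6, -0.4, -3.1]
grip_width: 0.0412
t 61.32 pos [ 0.6029 -0.1312  0.1138] yaw -164.35 tilt [-0.  0. -1.] q [-0.33  0.32  1.72  0.    1.1  -2.17] F [-0.6 -0.4 -3.1] w 0.0412
shift x 0.0009 y 0.0002 z 0.0000 turn 0.0000 (ccw target +360: -6.2832)
```

View pics/z23.png

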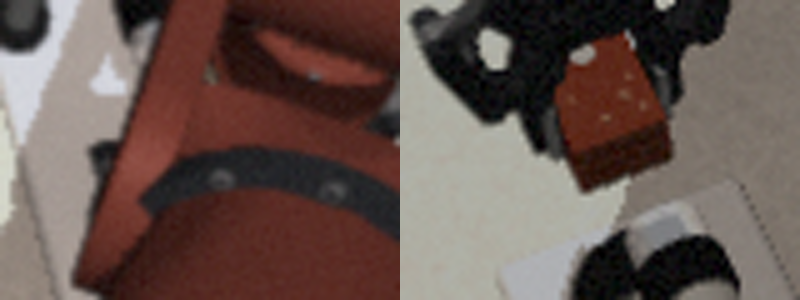

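Sandstone crust held still for about 1.8 s, at the same pixels as the others. Returning it to the tray.

```bash
python3 -m creep '[[0.015,0,0,0],[0.03,0,0,0],[0.03,0,0,0],[0.01,0,-0.02,0.1],[0,0,-0.02,0.12],[0,0,0,0.12],[0,0,0,0.12],[0,0,0,0.12],[0,0,0,0.12],[0,0,0,0.12]]'; python3 -m creep '[[0,0,0,0.12],[0,0,0,0.12],[0,0,0,0.12],[0,0,0,0.12],[0,0,0,0.12],[0,0,0,0.12],[0,0,0,0.12],[0,0,0,0],[0,0,0,0]]';python3 go.py .6006 .32 .155 100.7
```

```text
clock: 62.15
tool_pos: [0.5211, -0.1541, 0.1541]
orientation: [0.273, 0.962, -0.0, 0.0]
wrist_force: [0.2, -0.2, -2.6]
grip_width: 0.0412
clock: 62.9
tool_pos: [0.5211, -0.1541, 0.1539]
orientation: [0.638, 0.77, 0.0, 0.0]
wrist_force: [-0.3, 0.2, -2.1]
grip_width: 0.0409
t 62.90 pos [ 0.5211 -0.1541  0.1539] yaw 100.72 tilt [ 0. -0. -1.] q [-0.42  0.13  1.87 -0.    1.14 -0.6 ] F [-0.3  0.2 -2.1] w 0.0409
shift x 0.4510 y 0.1663 z -0.0011 turn 0.0003 (ccw target +360: -6.2829)
```

```bash
python3 -m creep '[[0.02,0.008,0,0],[0.038,0.014,0,0],[0.038,0.014,0,0],[0.038,0.014,0,0],[0.038,0.014,0,0],[0.038,0.014,0,0],[0.038,0.014,0,0],[0.038,0.014,0,0],[0.038,0.014,0,0],[0.038,0.014,0,0]]'; python3 -m creep '[[0.038,0.014,0,0],[0.038,0.014,0,0],[0.013,0.005,0,0],[0,0,0.02,0],[0,0,0.03,0],[0,0,0.03,0],[0,0,0.03,0],[0,0,0.015,0],[0,0,0,0],[0,0,0,0]]';python3 go.py .6006 .32 .0098 100.7
```

```text
clock: 63.73
tool_pos: [0.5866, 0.2284, 0.1539]
orientation: [0.638, 0.77, 0.0, 0.0]
wrist_force: [0.5, 0.0, -2.6]
grip_width: 0.0412
clock: 64.57
tool_pos: [0.6022, 0.3193, 0.028]
orientation: [0.639, 0.769, -0.001, -0.001]
wrist_force: [0.5, -0.5, -1.7]
grip_width: 0.0412
t 64.57 pos [0.6022 0.3193 0.028 ] yaw 100.58 tilt [-0.0021 -0.001  -1.    ] q [ 0.38  0.55  1.58 -0.    1.01  0.2 ] F [ 0.5 -0.5 -1.7] w 0.0412
shift x 0.0010 y -0.0014 z 0.0182 turn -0.0020 (ccw target +360: -6.2852)
```

```bash
python3 -m creep '[[0,0,0.01,0],[0,0,0.008,0],[0,0,0,0],[0,0,0,0],[0,0,0,0]]';python3 go.py .6006 .32 .0098 100.7;python3 -m creep '[[0,0,0,0],[0,0,0,0],[0,0,0,0],[0,0,0,0],[0,0,0,0],[0,0,-0.02,0],[0,0,-0.04,0],[0,0,-0.04,0],[0,0,-0.04,0],[0,0,-0.02,0]]' 0; python3 go.py .4291 -.322 .18 -34.5
```

```text
clock: 64.98
tool_pos: [0.6032, 0.32, 0.0116]
orientation: [0.639, 0.769, 0.0, 0.0]
wrist_force: [-0.8, 0.0, -2.1]
grip_width: 0.0409
t 64.98 pos [0.6032 0.32   0.0116] yaw 100.55 tilt [ 1.e-03  4.e-04 -1.e+00] q [0.39 0.58 1.58 0.   0.98 0.2 ] F [-0.8  0.  -2.1] w 0.0409
shift x 0.0005 y -0.0026 z 0.0018 turn -0.0026 (ccw target +360: -6.2858)
clock: 65.82
tool_pos: [0.6056, 0.3211, 0.1777]
orientation: [0.639, 0.769, 0.004, 0.002]
wrist_force: [0.9, 0.4, -0.4]
grip_width: 0.0853
t 65.82 pos [0.6056 0.3211 0.1777] yaw 100.55 tilt [ 0.0085  0.0035 -1.    ] q [0.39 0.38 1.51 0.   1.24 0.2 ] F [ 0.9  0.4 -0.4] w 0.0853
shift x -0.5999 y -0.2913 z -0.0023 turn 2.3571 (ccw target +360: -3.9261)
```

```bash
python3 -m creep '[[-0.02,-0.01,-0.01,0],[-0.033,-0.016,0,0],[-0.033,-0.016,0,0],[-0.033,-0.016,0,0],[-0.033,-0.016,0,0],[-0.033,-0.016,0,0],[-0.033,-0.016,0,0],[-0.033,-0.016,0,0],[-0.033,-0.016,0,0],[-0.033,-0.016,0,0]]'; python3 -m creep '[[-0.033,-0.016,0,0],[-0.033,-0.016,0,0],[-0.033,-0.016,0,0],[-0.033,-0.016,0,0],[-0.033,-0.016,0,0],[-0.033,-0.016,0,0],[-0.033,-0.016,0,0],[-0.033,-0.016,0,0],[-0.02,-0.01,0,0],[0,0,0,0]]';python3 go.py .4291 -.322 .18 -34.5; python3 snap.py 24 .61 .26 .03 100
```

```text
clock: 66.65
tool_pos: [0.5087, -0.0215, 0.1812]
orientation: [0.639, 0.769, 0.0, 0.0]
wrist_force: [0.5, 0.7, 0.1]
grip_width: 0.0852
clock: 67.48
tool_pos: [0.4246, -0.329, 0.1815]
orientation: [0.641, 0.768, -0.001, 0.001]
wrist_force: [0.2, 0.8, 0.6]
grip_width: 0.0853
t 67.48 pos [ 0.4246 -0.329   0.1815] yaw 100.27 tilt [ 6.0e-04 -3.2e-03 -1.0e+00] q [-0.79  0.08  1.87 -0.    1.19 -0.97] F [0.2 0.8 0.6] w 0.0853
shift x 0.0060 y 0.0057 z 0.0015 turn 2.3522 (ccw target +360: -3.9309)
crop 164 141 4.0
crop 387 245 4.0
```

View pics/z24.png

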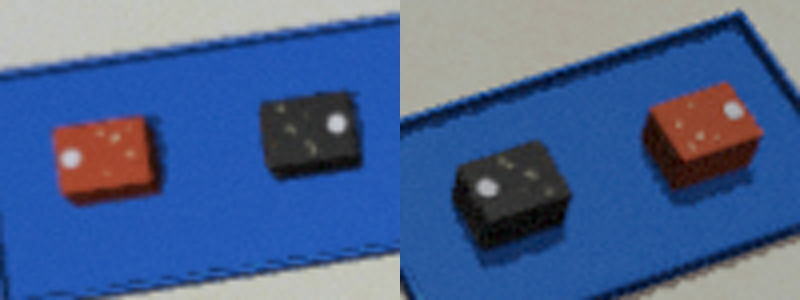

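```bash
python3 -m creep '[[0,0,0,0.12],[0,0,0,0.12],[0,0,0,0.12],[0,0,0,0.12],[0,0,0,0.12],[0,0,0,0.12],[0,0,0,0.12],[0,0,0,0.12],[0,0,0,0.12],[0,0,0,0.12]]'; python3 -m creep '[[0,0,0,0.12],[0,0,0,0.12],[0,0,0,0.12],[0,0,0,0.12],[0,0,0,0.12],[0,0,0,0.12],[0,0,0,0.12],[0,0,0,0.12],[0,0,0,0.12],[0,0,0,0.072]]';python3 -m creep '[[0,0,0.02,0],[0,0,0.02,0],[0,0,0.02,0],[0,0,0,0],[0,0,0,0]]';python3 go.py .4291 -.322 .078 -34.5
```

```text
clock: 68.42
tool_pos: [0.4262, -0.3225, 0.1807]
orientation: [0.962, 0.272, 0.0, -0.0]
wrist_force: [0.1, -0.3, 0.3]
grip_width: 0.0857
clock: 69.25
tool_pos: [0.4262, -0.3224, 0.1807]
orientation: [0.955, -0.296, -0.0, -0.0]
wrist_force: [-0.4, -1.0, 0.4]
grip_width: 0.0855
clock: 69.67
tool_pos: [0.4252, -0.3221, 0.1196]
orientation: [0.956, -0.293, -0.002, -0.001]
wrist_force: [0.1, -0.4, 0.5]
grip_width: 0.0855
t 69.67 pos [ 0.4252 -0.3221  0.1196] yaw -34.12 tilt [-0.0025  0.0029 -1.    ] q [-0.78  0.15  1.92  0.    1.08  1.39] F [ 0.1 -0.4  0.5] w 0.0855
shift x 0.0032 y -0.0023 z 0.0416 turn 0.0067 (ccw target +360: -6.2765)
```

```bash
python3 -m creep '[[0.0025,-0.0018,0,0.006],[0,0,0.02,0],[0,0,0.015,0],[0,0,0.005,0],[0,0,0,0],[0,0,0,0],[0,0,0,0]]';python3 go.py .4291 -.322 .078 -34.5
```

```text
clock: 70.25
tool_pos: [0.4298, -0.3252, 0.0824]
orientation: [0.955, -0.297, 0.001, 0.001]
wrist_force: [0.1, -0.5, 0.4]
grip_width: 0.0858
t 70.25 pos [ 0.4298 -0.3252  0.0824] yaw -34.56 tilt [ 0.002  -0.0019 -1.    ] q [-0.78  0.21  1.92  0.    1.    1.4 ] F [ 0.1 -0.5  0.4] w 0.0858
shift x -0.0024 y -0.0023 z 0.0044 turn -0.0010 (ccw target +360: -6.2842)
```

```bash
python3 -m creep '[[-0.0015,-0.0015,0.003,-0.001],[0,0,0,0],[0,0,0,0],[0,0,0,0]]';python3 go.py .4291 -.322 .078 -34.5;python3 -m creep '[[0,0,0,0],[0,0,0,0],[0,0,0,0],[0,0,0,0],[0,0,0,0],[0,0,0,0],[0,0,0,0],[0,0,0,0]]' 255; python3 go.py .4291 -.322 .078 -34.5
```

```text
clock: 70.58
tool_pos: [0.4285, -0.3223, 0.0781]
orientation: [0.955, -0.297, 0.0, 0.0]
wrist_force: [-0.3, -0.4, -0.2]
grip_width: 0.0851
t 70.58 pos [ 0.4285 -0.3223  0.0781] yaw -34.50 tilt [ 3.e-04 -3.e-04 -1.e+00] q [-0.78  0.22  1.93  0.    0.99  1.4 ] F [-0.3 -0.4 -0.2] w 0.0851
shift x 0.0003 y -0.0006 z 0.0001 turn -0.0000 (ccw target +360: -6.2832)
clock: 71.25
tool_pos: [0.4288, -0.3216, 0.0781]
orientation: [0.955, -0.297, 0.0, -0.001]
wrist_force: [1.0, 4.0, 2.8]
grip_width: 0.0108
t 71.25 pos [ 0.4288 -0.3216  0.0781] yaw -34.52 tilt [ 8.0e-04  1.4e-03 -1.0e+00] q [-0.78  0.22  1.93  0.    0.99  1.4 ] F [1.  4.  2.8] w 0.0108
shift x 0.0005 y 0.0002 z 0.0001 turn -0.0003 (ccw target +360: -6.2835)
```

Turning back two notches (80°, anticlockwise) and letting go.

```bash
python3 -m creep '[[0,0,0,-0.1],[0,0,0,-0.1],[0,0,0,-0.1],[0,0,0,-0.1],[0,0,0,-0.1],[0,0,0,-0.1],[0,0,0,-0.1],[0,0,0,-0.1],[0,0,0,-0.1],[0,0,0,-0.1]]'; python3 -m creep '[[0,0,0,-0.1],[0,0,0,-0.1],[0,0,0,-0.1],[0,0,0,-0.096],[0,0,0,0],[0,0,0,0],[0,0,0,0]]';python3 go.py .4291 -.322 .078 45.5;python3 -m creep '[[0,0,0,0],[0,0,0,0],[0,0,0,0],[0,0,0,0],[0,0,0,0],[0,0,0,0],[0,0,-0.02,0],[0,0,-0.03,0],[0,0,-0.04,0],[0,0,-0.04,0]]' 0; python3 -m creep '[[-0.02,0.02,-0.03,0],[-0.02,0.02,-0.03,0],[-0.02,0.02,0,0],[0,0,0,0],[0,0,0,0],[0,0,0,0]]';python3 go.py; python3 snap.py 25 .43 -.323 .08 100
```

```text
clock: 72.08
tool_pos: [0.4289, -0.3223, 0.0781]
orientation: [0.98, 0.2, 0.0, 0.0]
wrist_force: [1.0, 1.7, 1.6]
grip_width: 0.0105
clock: 72.67
tool_pos: [0.429, -0.3225, 0.0781]
orientation: [0.923, 0.386, 0.001, 0.001]
wrist_force: [3.2, 1.7, 1.0]
grip_width: 0.0106
t 72.67 pos [ 0.429  -0.3225  0.0781] yaw 45.35 tilt [ 1.5e-03 -6.0e-04 -1.0e+00] q [-0.78  0.22  1.93  0.    0.99  0.  ] F [3.2 1.7 1. ] w 0.0106
shift x 0.0004 y -0.0003 z 0.0001 turn -0.0025 (ccw target +360: -6.2857)
clock: 73.5
tool_pos: [0.4273, -0.3214, 0.2079]
orientation: [0.922, 0.386, -0.001, -0.002]
wrist_force: [0.3, -1.4, -0.1]
grip_width: 0.0855
clock: 74.0
tool_pos: [0.4285, -0.4063, 0.2666]
orientation: [0.922, 0.386, -0.0, -0.001]
wrist_force: [-0.2, 0.3, -0.7]
grip_width: 0.0856
t 74.00 pos [ 0.4285 -0.4063  0.2666] yaw 45.46 tilt [-0.0016  0.0024 -1.    ] q [-0.88  0.12  1.66  0.    1.37 -0.1 ] F [-0.2  0.3 -0.7] w 0.0856
crop 411 218 4.0
crop 130 206 4.0
```

View pics/z25.png

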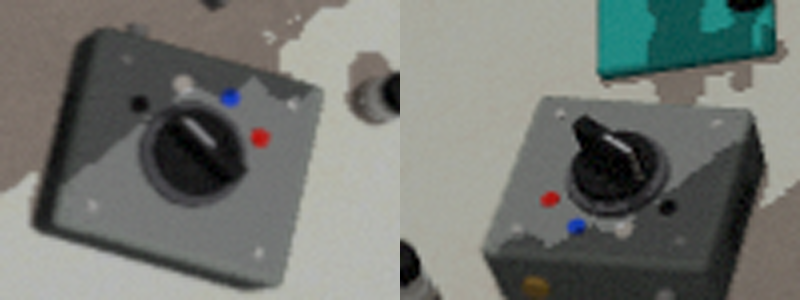

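View pics/scene25.png

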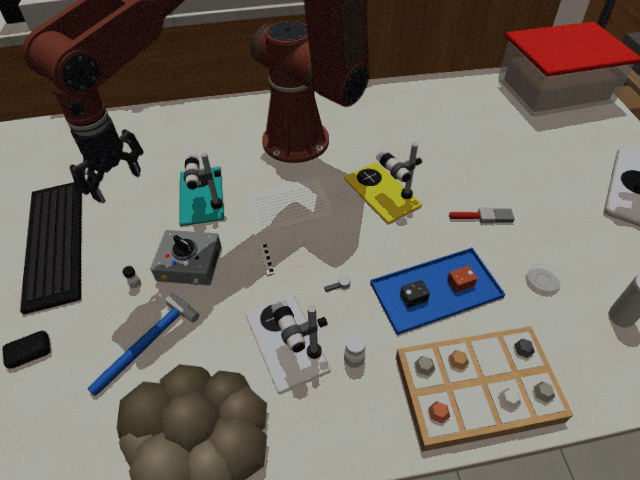

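```bash
python3 - <<'E'
from rig import r
print(r.sign_off())
E
```

```text
the job is handed in; nothing more can be done
None
```

The job is handed in at about 74 s of the 210 s allowed. Both rounds were done in log order for the two blocks present, basalt then sandstone; limestone was absent from both camera views.

- **Sequence:** I clicked the selector to white and held each sawn end to the lens. I then clicked it to blue and did the same with the crust ends. Each end was held still for at least about 1.3 s. After the last picture I clicked the selector back to black.
- **Alignment:** The images put each face within about 1–2 mm of the focus point. Squareness is within about 1–2°, going by the arm's heading and the image edges. Only the scene camera could see the pictures being taken, because the arm blocked the top view.
- **Last checks:** Both blocks stand upright in the blue tray, the pointer is on the black dot, the bystanders look unmoved and the gripper is clear of everything. I never felt more than about 10 N at the wrist.

**What did not go smoothly:**
- The basalt was knocked about 3 cm inside the tray partway through. I re-measured it and picked it up from its new spot.
- The two cameras disagreed by about 5 mm sideways, so I used the middle value checked against the gripper.
- The sandstone was released about 2 mm above the tray floor the last time, and still stood upright afterwards.

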